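Put the crucibles away in the dry box

ROBOT

A 6-joint arm with a two-finger parallel gripper is mounted at the origin on a cart in front of the work surface, level with it; the furniture and walls round the work are solid. World frame = base frame: x ahead of the robot, y to its left, z up, the work surface at z = 0. Lengths are in m, angles in rad, forces in N, time in s.
With the tool pointing down it reaches from about 0.3 to 0.775 m from the base axis. Payload 14.6 kg.
Tool frame: the origin (TCP) lies between the finger pads; the fingertips stand 19 mm ahead of it and the grasp point (between the pads) is the TCP; z points along the fingers, y is the direction in which the jaws open and shut (so a half turn about z gives the same grasp; the last joint's range is limited). The gripper opens to 94 mm and grips with 3 to 60 N. Pads are 16 mm wide; open, the fingers measure 119 mm over their backs; the gripper's body (75 mm by 177 mm) begins 78 mm behind the grasp point.
Start: joints at [1.145, 0.3, 1.521, -0, 1.321, -0.067], TCP at [0.193, 0.515, 0.224] pointing down, gripper open.
Joint ranges: [-3.03, 3.03], [-0.79, 2.21], [0.23, 2.52], [-1.04, 4.18], [0, 3.07], [-2.55, 2.55]. Speed limits (rad/s): [2.22, 2.22, 2.57, 3.14, 3.14, 3.14].

INTERFACE

Orientations are given as [roll, pitch, yaw] about the fixed x, y, z axes, in that order (R = Rz(yaw) Ry(pitch) Rx(roll)).
In Python, from station import telemetry, vision, ctrl gives the robot as it stands. The module is installed in compiled form; this text tells all that it offers.
- The arm moves only by the shell command python3 -m creep 'ROWS' [FORCE]. ROWS is JSON, a list of rows, each a list of 3 entries, a list of its own where there are three numbers: the shift along the tool's x, y, z in units of 50 mm (1.0 is 50 mm), then the turn about the tool's z in units of 8 degrees (1.0 is 8 degrees), then the opening, from 0 (shut) to 1 (fully open). In form: [[[tx, ty, tz], twist, gripper], ...]. A call has 1 to 12 rows; each row is the pose to reach, as a shift and turn from the pose commanded when the call began, along the tool's axes at that moment; what a row does not reach only later rows make up. A row lasts 1/10 s, in which the tool goes at most 50 mm and 8.59 degrees, less where a joint would pass 70% of its speed; a pose out of reach is approached as far as the arm can. A call with a gripper value outside its range is refused whole. The fingers move at their own pace and stop on an object; FORCE is the grip in N (left out, the last holds). Time passes only in rows, so rows that repeat a pose let the fingers close. It gives the time, the measured TCP pose, the force and the opening at its end, in the units of the state.
- telemetry.get_obs(): the state, without advancing time (a new reading comes with each control period).
- vision.camera(name): name is "scene" or "top" or "wrist"; returns a dict with "img" (384x512x3 uint8, red, green, blue), "depth" (384x512 float32, m along the optical axis (not along the pixel's ray), 0 where there is no reading), "vertical_fov" (degrees; the focal length in pixels is half the picture's height over the tangent of half this angle, whatever the lens; pixels are square), "cx", "cy" (the principal point, pixels), "extrinsics" (4x4, takes a point from camera to world coordinates); the wrist camera has in their place "hand_eye" (4x4, takes a point from camera to tool coordinates, whose origin is the TCP and whose axes are the flange's). Camera axes: x right, y down, z forward; pixel columns grow to the right and rows downward; lengths in m; the calibration is good to about 2 mm. A picture is of the moment at which its call begins: read the wrist's pose just before it.
- ctrl.hand_in(): hands the job in, once; it reports no verdict.
The state is a dict: "time_s": time; "qpos": joint angles; "joint_vel": joint speeds; "tau": joint torques, N m; "ee_pos": TCP position; "eef_rot": TCP orientation; "force": force on the tool from outside, world axes, zero at the start; "moment": the same for the moment, N m; "grip_width": finger opening in m.
Only numpy, scipy, OpenCV 4.12 (cv2) and the standard library are available. Lean on these libraries where they do the work, as an engineer would, in place of code of your own. Each camera call takes 0.05 s, during which the arm holds its last target.

TASK

Put the crucibles away: lift the cover off the dry box and stand it on the bench, then nest every crucible on the bench upright into the stack of its own kind in the box, brown clay on clay and white ceramic on white, each pushed fully home in the one below. Then put the cover back over its two pins so that it lies flat on the rim all round, and leave the other things on the bench alone.

Things in the scene. Friction and masses are not known exactly. Their poses are not given: they have to be found in the camera images.
- box_rim (a point): (all sizes in mm) dry box: low open grey sheet-steel box fixed to the bench, outside 120 (x) by 204 (y, the long way), 62 high, walls 3, inner floor 6 above the bench. Point: its middle at rim height, 62 above the bench; z up, y the long way. On its floor, about 50 either side of the point along y, stand one clay and one white crucible (either may be on either side).
- pin_a (a point): (mm) one of two steel locating pins, one at the middle of each short end of the box, on a ledge flush with the rim: 6 in diameter, 14 tall, tapered tip. Point: foot of the pin at rim height, 112 from the box's middle along its +y.
- pin_b (a point): the other pin, alike, 112 from the box's middle along its -y.
- cover_handle (a point): (mm) loose aluminium cover, 0.32 to 0.48 kg, at first seated on its pins: flange 124 (x) by 244 (y), 3 thick, with a 10 hole for each pin 112 from the middle along y; raised hood, top 60 and inside 57 above the underside; on it a black bar handle along y, 12 wide, 90 long, 14 high. Point: centre of the bar, 90 above the underside; z up. Fits either way round.
- clay_0_mid (a point): fused-clay (brown) crucible that already stands in the dry box: (mm) tapered open crucible, 44 high, round: 53 across outside at the rim, 34 at the foot, wall 4, floor 5, 0.09 kg. Put into one of its kind it centres itself and goes in until its rim is about 20 above the rim below. Point: on the axis half-way up, 22 below the rim; z along the axis, up when upright.
- clay_1_mid (a point): fused-clay (brown) crucible 1, standing on the bench to the right of the box (absent in some starts): shape and size of clay_0, and its point likewise on the axis half-way up, 22 below the rim.
- clay_2_mid (a point): fused-clay (brown) crucible 2, standing on the bench to the right of the box (absent in some starts): shape and size of clay_0, and its point likewise on the axis half-way up, 22 below the rim.
- clay_3_mid (a point): fused-clay (brown) crucible 3, standing on the bench to the right of the box (absent in some starts): shape and size of clay_0, and its point likewise on the axis half-way up, 22 below the rim.
- white_0_mid (a point): white ceramic crucible that already stands in the dry box: (mm) tapered open crucible, 44 high, round: 53 across outside at the rim, 34 at the foot, wall 4, floor 5, 0.09 kg. Put into one of its kind it centres itself and goes in until its rim is about 20 above the rim below. Point: on the axis half-way up, 22 below the rim; z along the axis, up when upright.
- white_1_mid (a point): white ceramic crucible 1, standing on the bench to the right of the box (absent in some starts): shape and size of white_0, and its point likewise on the axis half-way up, 22 below the rim.
- white_2_mid (a point): white ceramic crucible 2, standing on the bench to the right of the box (absent in some starts): shape and size of white_0, and its point likewise on the axis half-way up, 22 below the rim.
- white_3_mid (a point): white ceramic crucible 3, standing on the bench to the right of the box (absent in some starts): shape and size of white_0, and its point likewise on the axis half-way up, 22 below the rim.
- tape_roll: roll of brown tape lying flat, 96 across, 25 high; origin under its centre. A bystander: leave it alone.
- marker: black and white marker pen lying down, 135 long; origin under its middle. A bystander: leave it alone.
- tweezers: black tweezers lying down, 121 long; origin under their middle. A bystander: leave it alone.
- round_box: round cream box with its lid on, 68 across, 41 high; origin under its centre. A bystander: leave it alone.
Not all that is in view belongs to the job. Leave any pink look-alike of the part that bears white_2_mid alone.

How it is judged:
By the outcome, as a careful person would: the job done as asked, in the order asked, and still so for the second after the job is handed in, with the robot touching nothing.
Of clay_1, white_1, clay_2, white_2, clay_3, white_3 only 4 to 6 are there at a start; the rules pass over those that are not, and their reading is None.
At some moment in a run one of cover may be knocked a few centimetres aside while the robot is not near it.
Once in a run the grip may slacken for a moment while it holds something.
It also fails if it takes over 210 s, if anything falls off the work surface, if the arm or the gripper's body presses on something with over 40 N, if the wrist force passes 120 N, or if a joint passes its speed limit or range.

## Working session

There is one attempt and no reset: what is moved stays moved. The work goes in short steps, Python scripts to look and compute and a shell command to move; the robot and the scene stay as the last step left them, time stands still between calls to the robot, and variables do not carry over. Pictures are saved under pics/ and viewed, and the job is handed in when it is done.

```bash
ls; mkdir -p pics
cat > h.py <<'E'
import numpy as np, cv2
from station import telemetry, vision, ctrl
from scipy.spatial.transform import Rotation as R
def obs(): return telemetry.get_obs()
def tcp(o=None):
    o=o or obs(); T=np.eye(4); T[:3,:3]=R.from_euler('xyz',o['eef_rot']).as_matrix(); T[:3,3]=o['ee_pos']; return T
def cam(n):
    o=obs(); c=vision.camera(n)
    c['E']=c['extrinsics'] if n!='wrist' else tcp(o)@np.array(c['hand_eye'])
    c['f']=c['img'].shape[0]/2/np.tan(np.radians(c['vertical_fov'])/2); return c
def save(c,name,crop=None,s=1):
    im=c['img'][:,:,::-1]
    if crop: a,b,d,e=crop; im=im[b:e,a:d]
    if s!=1: im=cv2.resize(im,None,fx=s,fy=s,interpolation=cv2.INTER_CUBIC)
    cv2.imwrite('pics/'+name+'.png',im)
def pts(c):
    d=c['depth']; v,u=np.indices(d.shape)
    P=np.stack([(u-c['cx'])/c['f']*d,(v-c['cy'])/c['f']*d,d],-1)
    E=np.array(c['E']); return P@E[:3,:3].T+E[:3,3]
def ray(c,u,v,z):
    E=np.array(c['E']); d=E[:3,:3]@np.array([(u-c['cx'])/c['f'],(v-c['cy'])/c['f'],1]); return E[:3,3]+d*(z-E[2,3])/d[2]
def proj(c,p):
    E=np.linalg.inv(np.array(c['E'])); q=E[:3,:3]@np.array(p)+E[:3,3]; return q[0]/q[2]*c['f']+c['cx'], q[1]/q[2]*c['f']+c['cy']
def rows(target,yawdeg=None):
    "shift in tool axes (50mm units) to world target; twist"
    T=tcp(); d=T[:3,:3].T@(np.array(target)-T[:3,3])/0.05
    return d.round(3)
E
python3 - <<'E'
from h import *
print(obs())
for n in ['top','scene','wrist']:
    c=cam(n); save(c,n+'0',s=1.5); print(n,c['f'],c['cx'],c['cy'],np.array(c['E']).round(3).tolist())
E
```

```text
pics
{'time_s': 0.0, 'qpos': array([ 1.14539401e+00,  3.00486830e-01,  1.52156430e+00, -3.88969357e-06,
        1.32073010e+00, -6.66006207e-02]), 'joint_vel': array([ 0.00022314,  0.00174001, -0.00101412, -0.00129218,  0.00095665,
        0.00219354]), 'tau': array([-1.62751392e-03, -5.31807268e+01, -3.52738488e+01,  7.07937218e-02,
        2.43371405e-02, -1.50975757e-04]), 'ee_pos': array([0.19303772, 0.51475262, 0.2238848 ]), 'eef_rot': array([-3.14040646e+00, -7.53420577e-05,  2.78279188e+00]), 'force': array([ 0.16103591,  0.57029048, -0.17071258]), 'moment': array([0.02015847, 0.02151464, 0.03628008]), 'grip_width': 0.09400871526695477}
top 471.98038156368096 252.44073536200318 191.68666554667575 [[0.024, -0.992, 0.122, 0.352], [-1.0, -0.025, -0.007, -0.154], [0.01, -0.122, -0.992, 1.806], [0.0, 0.0, 0.0, 1.0]]
scene 378.4226519852321 256.85974835700415 193.41977769189506 [[0.65, -0.586, 0.484, -0.04], [-0.76, -0.485, 0.433, -0.708], [-0.019, -0.649, -0.761, 1.056], [0.0, 0.0, 0.0, 1.0]]
wrist 293.64796375406166 255.69041976718742 192.51085950859525 [[0.352, 0.911, 0.217, 0.13], [0.936, -0.342, -0.082, 0.538], [-0.0, 0.232, -0.973, 0.385], [0.0, 0.0, 0.0, 1.0]]
```

View pics/top0.png

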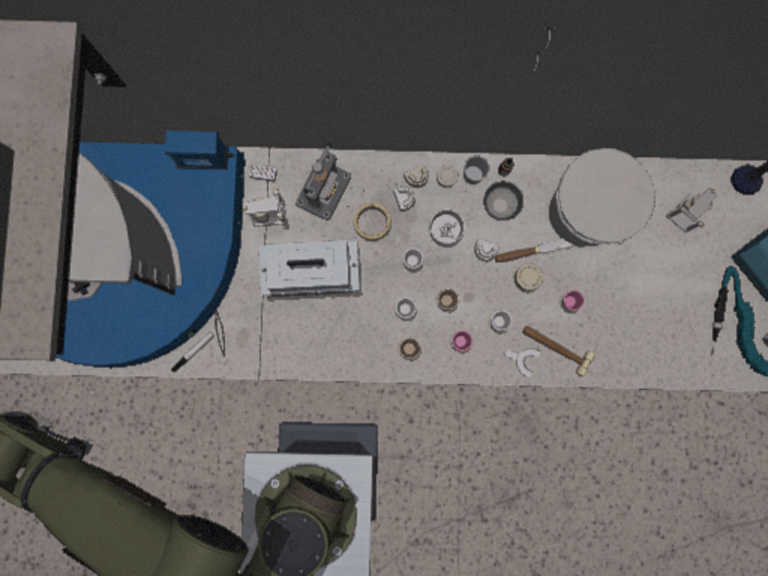

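View pics/scene0.png

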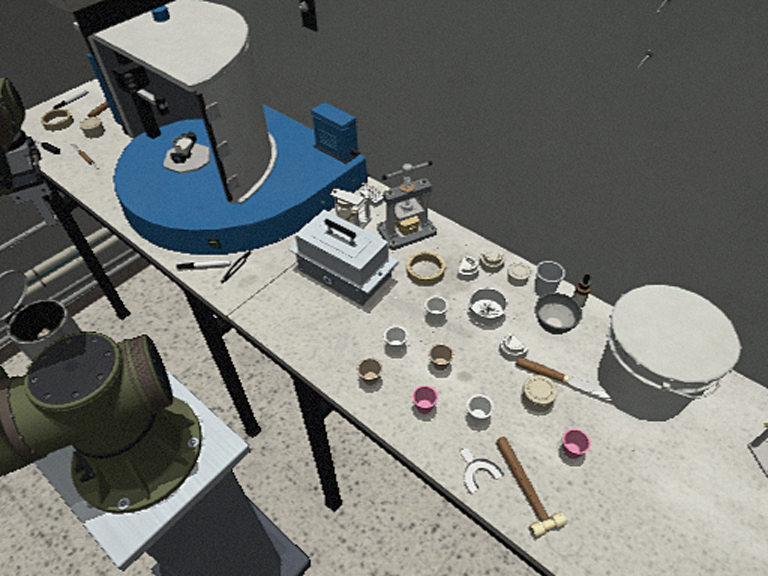

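View pics/wrist0.png

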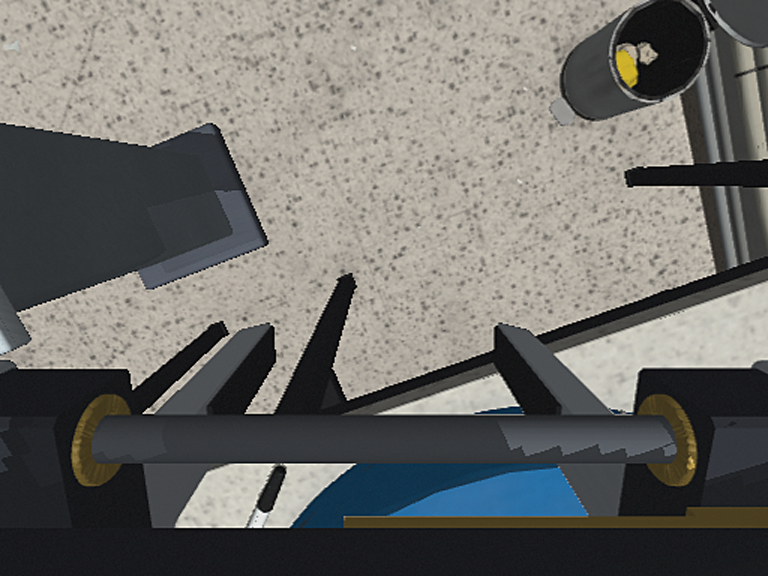

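The top view shows the box with its cover at about (305,265). There are white cups at (413,259), (405,309) and (501,321), brown cups at (447,299) and (410,349), and pink look-alikes at (461,341) and (572,300), which I'll leave alone. All pixels are in the 1.5x picture. Next I'll measure them and confirm with a crop.

Run:
```python
from h import *
c=cam('top'); P=pts(c); save(c,'crop1',(165,140,415,260),3)
im=c['img']
for n,(u,v) in dict(w1=(413,259),w2=(405,309),w3=(501,321),b1=(447,299),b2=(410,349),p1=(461,341),p2=(572,300)).items():
    u/=1.5;v/=1.5
    ui,vi=int(u),int(v); win=P[vi-11:vi+12,ui-11:ui+12].reshape(-1,3); col=im[vi-11:vi+12,ui-11:ui+12].reshape(-1,3)
    m=(win[:,2]>.036)&(win[:,2]<.056); w=win[m]
    (x,y),r=cv2.minEnclosingCircle(w[:,:2].astype(np.float32))
    print(n,m.sum(),'z',np.median(w[:,2]).round(4),'centre',round(x,4),round(y,4),'r',round(r,4),'reach',round(np.hypot(x,y),3),'col',col[m].mean(0).round())
# cover
reg=P[150:200,165:250].reshape(-1,3)
for lo,hi in [(.058,.072),(.115,.13),(.13,.16)]:
    w=reg[(reg[:,2]>lo)&(reg[:,2]<hi)]
    print(lo,len(w),np.median(w[:,2]),cv2.minAreaRect(w[:,:2].astype(np.float32)))
# objects heights in area x .2-.75, y -.6...3
for n,(u,v) in dict(grey=(475,168),ring=(371,221)).items(): print(n,P[int(v/1.5),int(u/1.5)])
```

```text
w1 57 z 0.0435 centre 0.6485 -0.25 r 0.0259 reach 0.695 col [137. 134. 135.]
w2 51 z 0.0426 centre 0.522 -0.2332 r 0.026 reach 0.572 col [141. 138. 138.]
w3 53 z 0.0431 centre 0.497 -0.4736 r 0.0258 reach 0.687 col [142. 138. 140.]
b1 59 z 0.0427 centre 0.5469 -0.3388 r 0.0268 reach 0.643 col [115. 104.  96.]
b2 56 z 0.0429 centre 0.4219 -0.2458 r 0.0265 reach 0.488 col [114. 103.  95.]
p1 55 z 0.0438 centre 0.4443 -0.3755 r 0.0262 reach 0.582 col [139.  98. 116.]
p2 57 z 0.0426 centre 0.5526 -0.6548 r 0.0267 reach 0.857 col [136.  95. 112.]
0.058 438 0.06516389236366282 ((0.6128516793251038, 0.010433346033096313), (0.12502042949199677, 0.24573086202144623), 5.069516181945801)
0.115 1403 0.12259963712659516 ((0.6133130192756653, 0.01019085943698883), (0.1092962846159935, 0.19584347307682037), 4.399689197540283)
0.13 131 0.13474867509119415 ((0.6144369840621948, 0.010334283113479614), (0.10177583247423172, 0.19268782436847687), 6.76271915435791)
grey [ 0.89661215 -0.4083664   0.00346181]
ring [ 0.7476587  -0.14059767  0.00972327]
```

View pics/crop1.png

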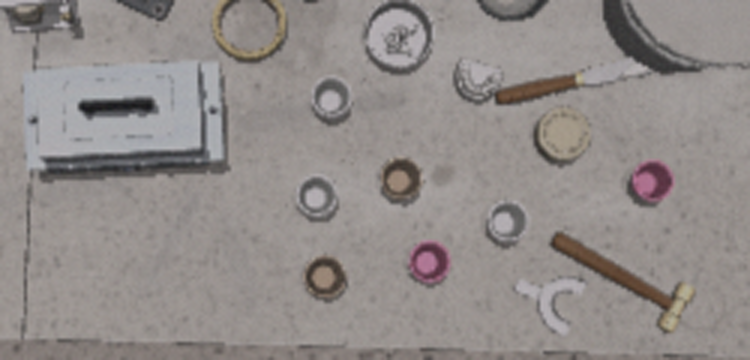

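The crop confirms three white and two brown crucibles; the pink pair is out. Before the first move I'll check the bench edge, the clear strip in front of the box and the heights along the way.

Run:
```python
from h import *
c=cam('top'); P=pts(c)
for u,v in [(160,240),(157,110),(175,240),(200,240),(240,240),(140,225),(146,222),(148,212),(120,240),(100,190),(140,110)]: print((u,v),P[v,u].round(3))
for u in (165,200,240):
    col=P[235:262,u]; 
    print(u,[(round(float(p[0]),3),round(float(p[2]),2)) for p in col[8:22]])
# max height in corridor
m=(P[...,0]>.15)&(P[...,0]<.6)&(P[...,1]>.0)&(P[...,1]<.5)
g=P[m]; 
for y in np.arange(0,.5,.05):
    q=g[(g[:,1]>y)&(g[:,1]<y+.05)]; print(round(y,2),'maxz',q[:,2].max().round(3), 'at x',q[q[:,2].argmax(),0].round(3))
print(rows([.38,.26,.30]),rows([.6133,.0103,.30]))
```

```text
(160, 240) [ 0.381  0.182 -0.005]
(157, 110) [0.86  0.197 0.096]
(175, 240) [0.382 0.124 0.002]
(200, 240) [0.384 0.029 0.003]
(240, 240) [ 0.388 -0.123 -0.004]
(140, 225) [0.435 0.257 0.012]
(146, 222) [ 0.448  0.237 -0.001]
(148, 212) [0.486 0.23  0.008]
(120, 240) [0.377 0.327 0.018]
(100, 190) [0.533 0.331 0.281]
(140, 110) [0.852 0.255 0.119]
165 [(0.37, -0.0), (0.366, 0.01), (0.362, 0.0), (0.359, -0.01), (0.355, -0.0), (0.351, 0.0), (0.347, 0.0), (0.344, 0.0), (0.34, -0.0), (0.336, -0.01), (0.322, -0.89), (0.317, -0.91), (0.311, -0.91), (0.305, -0.9)]
200 [(0.373, -0.01), (0.37, -0.01), (0.366, 0.0), (0.362, 0.0), (0.358, -0.0), (0.354, 0.0), (0.351, -0.0), (0.347, -0.0), (0.343, -0.0), (0.339, 0.0), (0.336, 0.0), (0.322, -0.9), (0.316, -0.89), (0.31, -0.89)]
240 [(0.377, -0.0), (0.373, -0.0), (0.369, 0.0), (0.366, -0.01), (0.362, 0.0), (0.358, -0.0), (0.354, -0.0), (0.351, 0.01), (0.347, -0.0), (0.343, 0.01), (0.339, 0.0), (0.336, 0.01), (0.322, -0.89), (0.316, -0.9)]
0.0 maxz 0.133 at x 0.593
0.05 maxz 0.134 at x 0.591
0.1 maxz 0.13 at x 0.594
0.15 maxz 0.015 at x 0.559
0.2 maxz 0.588 at x 0.15
0.25 maxz 0.597 at x 0.154
0.3 maxz 0.596 at x 0.153
0.35 maxz 0.66 at x 0.536
0.4 maxz 0.696 at x 0.596
0.45 maxz 0.657 at x 0.443
[-5.29  -3.461 -1.514] [-11.412  -6.499  -1.513]
```

Run:
```python
from h import *
c=cam('scene'); Q=pts(c).reshape(-1,3); c=cam('top'); Q2=pts(c).reshape(-1,3)
for nm,g in (('scene',Q),('top',Q2)):
  for y in np.arange(0.1,.6,.05):
    q=g[(g[:,1]>y)&(g[:,1]<y+.05)&(g[:,2]>.12)&(g[:,2]<.5)&(g[:,0]>.33)]; print(nm,round(y,2),len(q),q[:,0].min().round(3) if len(q) else '', np.percentile(q[:,0],5).round(3) if len(q) else '')
```

```text
scene 0.1 1032 0.548 0.934
scene 0.15 949 0.869 0.936
scene 0.2 1240 0.842 0.848
scene 0.25 995 0.841 0.846
scene 0.3 3305 0.515 0.53
scene 0.35 1863 0.516 0.543
scene 0.4 1201 0.515 0.531
scene 0.45 1136 0.514 0.528
scene 0.5 1263 0.515 0.526
scene 0.55 1173 0.512 0.528
top 0.1 718 0.551 0.646
top 0.15 693 0.874 0.941
top 0.2 961 0.847 0.853
top 0.25 995 0.847 0.851
top 0.3 2409 0.52 0.536
top 0.35 2220 0.521 0.539
top 0.4 1677 0.52 0.537
top 0.45 367 0.94 0.941
top 0.5 270 0.518 0.527
top 0.55 47 0.518 0.518
```

```bash
cat >> h.py <<'E'
def plan(target,yang=None):
    T=tcp(); a=np.degrees(np.arctan2(T[1,1],T[0,1])); s='shift '+str(rows(target).tolist())+' tool-y ang %.1f'%a
    if yang is not None: s+=' twist %.3f'%(((a-yang+90)%180-90)/8)
    print(s)
E
python3 - <<'E'
from h import *
plan([.36,.2,.30],5); plan([.613,.0102,.30],5)
E
```

```text
shift [-5.337, -4.726, -1.513] tool-y ang 69.4 twist 8.055
shift [-11.408, -6.503, -1.512] tool-y ang 69.4 twist 8.055
```

```bash
python3 -m creep '[[[-0.6,-0.5,-0.5],0,1],[[-1.2,-1.1,-1.0],0,1],[[-1.9,-1.7,-1.5],1,1],[[-2.5,-2.2,-1.51],2,1],[[-3.2,-2.8,-1.51],3,1],[[-3.8,-3.4,-1.51],4,1],[[-4.5,-4.0,-1.51],5,1],[[-5.34,-4.73,-1.51],6,1],[[-5.34,-4.73,-1.51],7,1],[[-5.34,-4.73,-1.51],8.05,1],[[-5.34,-4.73,-1.51],8.05,1]]'
python3 - <<'E'
from h import *
plan([.613,.0102,.30],5); plan([.613,.1,.30],5)
E
```

```text
time_s: 1.45
ee_pos: [0.3602, 0.1994, 0.3]
eef_rot: [3.141, -0.0, 1.655]
force: [-0.3, 0.4, -0.1]
grip_width: 0.0943
shift [-4.197, 4.718, 0.001] tool-y ang 4.8 twist -0.020
shift [-2.407, 4.87, 0.001] tool-y ang 4.8 twist -0.020
```

```bash
python3 -m creep '[[[-0.6,0.67,0],0,1],[[-1.2,1.35,0],0,1],[[-1.8,2.0,0],0,1],[[-2.4,2.7,0],0,1],[[-3.0,3.37,0],0,1],[[-3.6,4.05,0],0,1],[[-4.2,4.72,0],0,1],[[-4.2,4.72,0],0,1],[[-4.2,4.72,0],0,1]]'
python3 - <<'E'
from h import *
c=cam('wrist'); save(c,'w1',s=1.5); P=pts(c).reshape(-1,3); im=c['img']
for lo,hi in [(.055,.075),(.112,.128),(.15,.168)]:
    w=P[(P[:,2]>lo)&(P[:,2]<hi)&(abs(P[:,0]-.613)<.08)&(abs(P[:,1]-.01)<.14)]
    print(lo,len(w),np.median(w[:,2]),cv2.minAreaRect(w[:,:2].astype(np.float32)))
E
```

```text
time_s: 2.35
ee_pos: [0.6138, 0.0114, 0.2989]
eef_rot: [-3.14, -0.0, 1.662]
force: [0.4, 0.7, -0.7]
grip_width: 0.0943
0.055 1560 0.06578922213519606 ((0.6005982160568237, 0.12247335910797119), (0.12386495620012283, 0.020184580236673355), 4.47566556930542)
0.112 14206 0.12320465662206953 ((0.60941082239151, 0.009957723319530487), (0.10808797180652618, 0.19597983360290527), 4.4821696281433105)
0.15 910 0.1591632640911184 ((0.6099895238876343, 0.009908437728881836), (0.011403514072299004, 0.08987359702587128), 4.850688457489014)
```

View pics/w1.png

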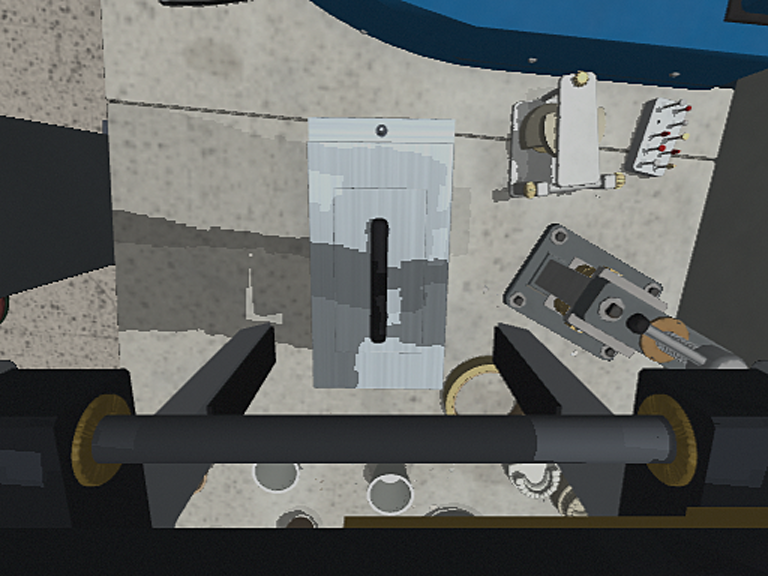

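The wrist view shows the handle at (380,280): top at 0.159 m, centre (0.610, 0.010), along y at about 4.7°. All of that agrees with the sizes given.

Run:
```python
from h import *
plan([.610,.0099,.152],4.7)
```

```text
shift [-0.036, -0.068, 2.954] tool-y ang 5.2 twist 0.067
```

```bash
python3 -m creep '[[[-0.03,-0.07,0.6],0.06,0.5],[[-0.03,-0.07,1.2],0.06,0.5],[[-0.03,-0.07,1.8],0.06,0.5],[[-0.03,-0.07,2.4],0.06,0.5],[[-0.03,-0.07,2.7],0.06,0.5],[[-0.03,-0.07,2.95],0.06,0.5],[[-0.03,-0.07,2.95],0.06,0.3],[[-0.03,-0.07,2.95],0.06,0.2],[[-0.03,-0.07,2.95],0.06,0.0],[[-0.03,-0.07,2.95],0.06,0.0],[[-0.03,-0.07,2.95],0.06,0.0],[[-0.03,-0.07,2.95],0.06,0.0]]' 50
```

```text
time_s: 3.6
ee_pos: [0.6105, 0.0095, 0.1531]
eef_rot: [3.141, 0.0, 1.65]
force: [-1.2, 0.1, 4.7]
grip_width: 0.0115
```

```bash
python3 -m creep '[[[0,0,-0.1],0,0],[[0,0,-0.2],0,0],[[0,0,-0.4],0,0],[[0,0,-0.6],0,0],[[0,0,-0.8],0,0],[[0,0,-0.8],0,0],[[0,0,-0.8],0,0]]' 60
python3 - <<'E'
from h import *
plan([.44,.01,.193])
c=cam('scene'); save(c,'s1',(150,80,400,280),3)
E
```

```text
time_s: 4.3
ee_pos: [0.6103, 0.0095, 0.1926]
eef_rot: [3.141, 0.0, 1.65]
force: [0.6, 0.5, -3.9]
grip_width: 0.0115
shift [0.28, -3.394, -0.009] tool-y ang 4.6
```

View pics/s1.png

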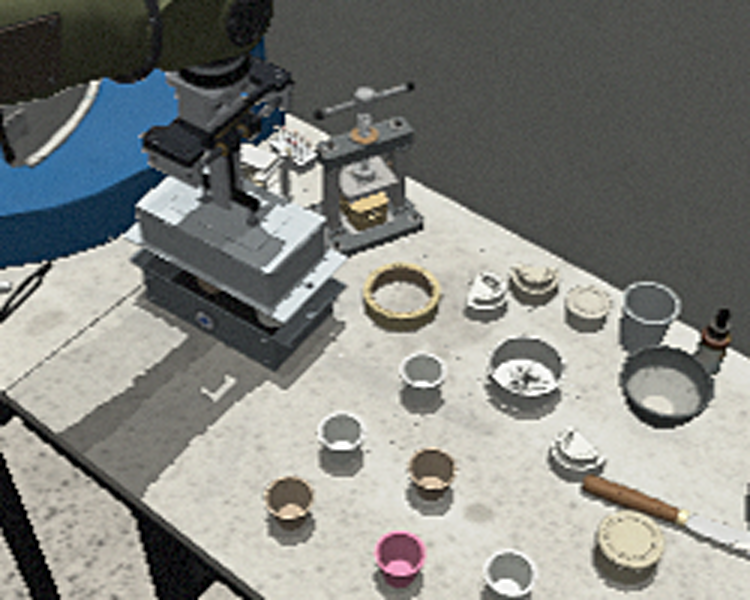

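The cover is up and level, clear of the pins. Now I'll move it over the empty strip in front of the box.

```bash
python3 -m creep '[[[0.05,-0.4,0],0,0],[[0.1,-0.9,0],0,0],[[0.15,-1.4,0],0,0],[[0.2,-1.9,0],0,0],[[0.24,-2.4,0],0,0],[[0.28,-2.9,0],0,0],[[0.28,-3.2,0],0,0],[[0.28,-3.4,0],0,0],[[0.28,-3.4,0.5],0,0],[[0.28,-3.4,1.0],0,0],[[0.28,-3.4,1.5],0,0],[[0.28,-3.4,1.5],0,0]]'
python3 - <<'E'
from h import *
print(obs()['force'],obs()['ee_pos'],obs()['grip_width'])
E
```

```text
time_s: 5.55
ee_pos: [0.4383, 0.01, 0.1149]
eef_rot: [-3.136, -0.001, 1.65]
force: [0.0, 0.1, -1.8]
grip_width: 0.0113
[ 0.0210566   0.11698064 -1.84766614] [0.43829131 0.00999304 0.11492256] 0.011318008898277894
```

```bash
python3 -m creep '[[[0,0,0.2],0,0],[[0,0,0.35],0,0],[[0,0,0.45],0,0],[[0,0,0.5],0,0],[[0,0,0.5],0,0]]'
```

```text
time_s: 6.05
ee_pos: [0.4397, 0.01, 0.0924]
eef_rot: [-3.142, -0.0, 1.65]
force: [-0.5, 0.1, -3.8]
grip_width: 0.0114
```

```bash
python3 -m creep '[[[0,0,0.02],0,0],[[0,0,0.03],0,0],[[0,0,0.03],0,0]]'; python3 -m creep '[[[0,0,0],0,0.1],[[0,0,0],0,0.25],[[0,0,0],0,0.5],[[0,0,-0.5],0,0.6],[[0,0,-1.2],0,0.7],[[0,0,-2.0],0,0.7],[[0,0,-3.0],0,0.7],[[0,0,-3.5],0,0.7],[[0,0,-3.5],0,0.7]]'
python3 - <<'E'
from h import *
plan([.610,-.06,.30])
c=cam('top');save(c,'t1',(140,120,390,260),3)
E
```

```text
time_s: 6.35
ee_pos: [0.4397, 0.01, 0.091]
eef_rot: [3.141, 0.0, 1.65]
force: [-0.1, -0.6, -3.6]
grip_width: 0.0117
time_s: 7.25
ee_pos: [0.4408, 0.0099, 0.2697]
eef_rot: [3.135, 0.001, 1.65]
force: [-0.7, -0.9, -0.4]
grip_width: 0.0655
shift [-1.664, 3.265, -0.583] tool-y ang 4.6
```

View pics/t1.png

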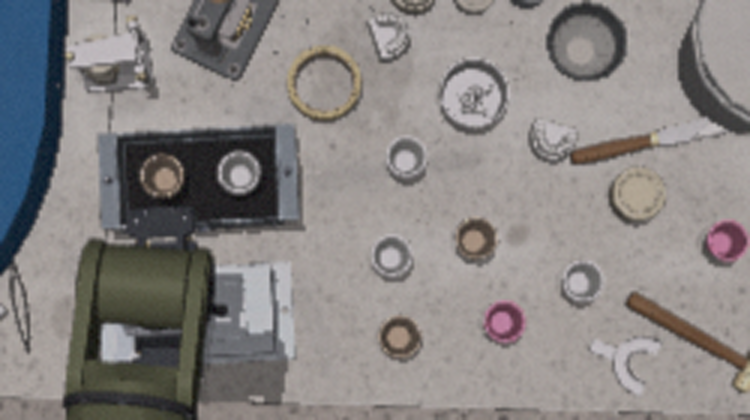

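The top view shows clay on the left (+y) in the box and white on the right, with the cover standing on the bench. Next is a wrist measurement of the stacks and pins.

```bash
python3 -m creep '[[[-0.3,0.6,-0.3],0,0.75],[[-0.6,1.2,-0.58],0,0.75],[[-0.9,1.8,-0.58],0,0.75],[[-1.2,2.4,-0.58],0,0.75],[[-1.5,3.0,-0.58],0,0.75],[[-1.66,3.26,-0.58],0,0.75],[[-1.66,3.26,-0.58],0,0.75],[[-1.66,3.26,-0.58],0,0.75],[[-1.66,3.26,-0.58],0,0.75]]'
python3 - <<'E'
from h import *
c=cam('wrist'); save(c,'w2',s=1.5); np.savez('w2.npz',**{k:np.array(v) for k,v in c.items()})
Pf=pts(c); P=Pf.reshape(-1,3); im=c['img'].reshape(-1,3)
for lo,hi,n in [(.045,.054,'rims'),(.055,.068,'boxrim'),(.07,.08,'pins')]:
    m=(P[:,2]>lo)&(P[:,2]<hi)&(abs(P[:,0]-.61)<.075)&(abs(P[:,1]-.01)<.14)
    w=P[m]; print(n,m.sum(),np.median(w[:,2]))
    if n=='boxrim': print(cv2.minAreaRect(w[:,:2].astype(np.float32)))
    else:
        for s in (1,-1):
            q=w[(w[:,1]-.01)*s>(0 if n=='rims' else .09)]; 
            if n=='rims': q=q[(abs(q[:,0]-.61)<.04)]
            if len(q): print(n,s,len(q),cv2.minEnclosingCircle(q[:,:2].astype(np.float32)),q[:,2].max())
E
```

```text
time_s: 8.2
ee_pos: [0.6081, -0.0594, 0.2947]
eef_rot: [-3.141, -0.0, 1.651]
force: [0.1, -0.1, -0.8]
grip_width: 0.0705
rims 1449 0.050168925083208804
rims 1 560 ((0.6121158599853516, 0.07934681326150894), 0.04951126500964165) 0.05398197352902867
rims -1 488 ((0.6077150106430054, -0.06076573580503464), 0.04903465136885643) 0.05396838050113423
boxrim 4732 0.06259930005909098
((0.6094533205032349, 0.009916484355926514), (0.12017612904310226, 0.24640943109989166), 4.452698230743408)
pins 39 0.07462448130372895
pins 1 25 ((0.6009242534637451, 0.1210651844739914), 0.0028545840177685022) 0.0779119051650875
pins -1 14 ((0.6177147626876831, -0.10168987512588501), 0.002444853074848652) 0.07728952305417436
```

View pics/w2.png

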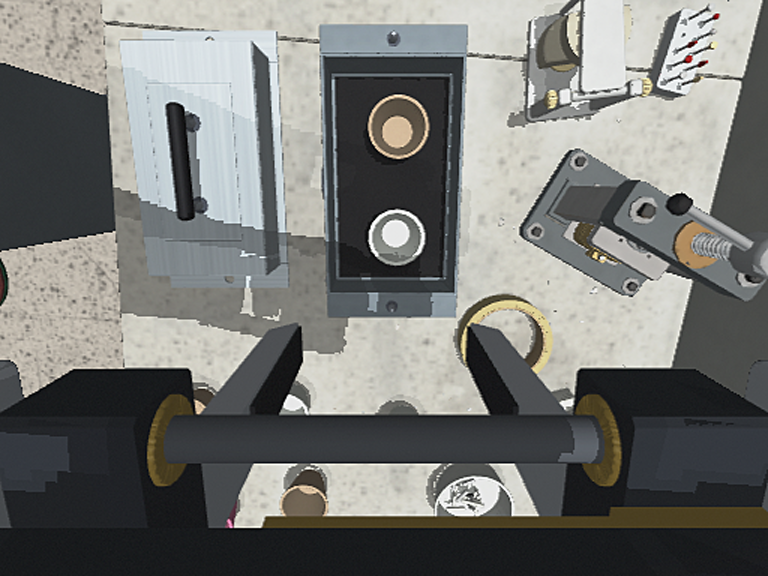

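The box now measures as a 120 x 246 rectangle centred at (0.6094, 0.0099), and the pins are 223.4 mm apart, which matches the sizes given. Now the crucible centres, from the wrist, top and scene views.

```bash
cat >> h.py <<'E'
def circ(q):
    "algebraic circle fit in xy"
    A=np.c_[2*q[:,:2],np.ones(len(q))]; s=np.linalg.lstsq(A,(q[:,:2]**2).sum(1),rcond=None)[0]
    return s[0],s[1],np.sqrt(s[2]+s[0]**2+s[1]**2)
def rim(P,x,y,z,tol=.004,r=.036):
    P=P.reshape(-1,3); 
    for _ in range(3):
        d=np.hypot(P[:,0]-x,P[:,1]-y); q=P[(abs(P[:,2]-z)<tol)&(d<r)&(d>.016)]
        if len(q)<8: return None
        x,y,rr=circ(q)
    return round(x,4),round(y,4),round(rr,4),len(q),round(float(np.median(q[:,2])),4)
E
python3 - <<'E'
from h import *
cs={n:pts(cam(n)) for n in ('wrist','top','scene')}
for n,(x,y,z) in dict(clay0=(.605,.06,.05),white0=(.613,-.04,.05),w1=(.6485,-.25,.044),w2=(.522,-.2332,.044),w3=(.497,-.4736,.044),b1=(.5469,-.3388,.044),b2=(.4219,-.2458,.044)).items():
    for k,P in cs.items(): print(n,k,rim(P,x,y,z))
E
```

```text
clay0 wrist (np.float64(0.6108), np.float64(0.0561), np.float64(0.0245), 417, 0.0504)
clay0 top None
clay0 scene (np.float64(0.6099), np.float64(0.0573), np.float64(0.0248), 42, 0.0496)
white0 wrist (np.float64(0.6175), np.float64(-0.0396), np.float64(0.0236), 366, 0.0504)
white0 top None
white0 scene (np.float64(0.6164), np.float64(-0.0382), np.float64(0.0239), 50, 0.049)
w1 wrist None
w1 top (np.float64(0.6475), np.float64(-0.2494), np.float64(0.0235), 30, 0.0441)
w1 scene (np.float64(0.6422), np.float64(-0.2487), np.float64(0.0237), 54, 0.0432)
w2 wrist (np.float64(0.523), np.float64(-0.2276), np.float64(0.0178), 52, 0.044)
w2 top (np.float64(0.5222), np.float64(-0.2333), np.float64(0.0235), 40, 0.0437)
w2 scene (np.float64(0.5172), np.float64(-0.2325), np.float64(0.024), 63, 0.0439)
w3 wrist None
w3 top (np.float64(0.4968), np.float64(-0.4729), np.float64(0.0232), 32, 0.0435)
w3 scene (np.float64(0.4915), np.float64(-0.4727), np.float64(0.0241), 78, 0.0444)
b1 wrist (np.float64(0.5425), np.float64(-0.338), np.float64(0.0244), 159, 0.0441)
b1 top (np.float64(0.5468), np.float64(-0.3386), np.float64(0.024), 30, 0.0438)
b1 scene (np.float64(0.542), np.float64(-0.338), np.float64(0.0245), 54, 0.0441)
b2 wrist None
b2 top (np.float64(0.4223), np.float64(-0.2454), np.float64(0.0246), 29, 0.0441)
b2 scene (np.float64(0.4171), np.float64(-0.2447), np.float64(0.0245), 50, 0.0435)
```

The wrist and scene views agree to about 1 mm, while the top view reads 4–5 mm high in x, so I'll use wrist and scene. First is w1, a white crucible.

Run:
```python
from h import *
plan([.6425,-.2485,.12]); plan([.6425,-.2485,.043])
c=cam('scene'); save(c,'c2',(240,170,420,320),4)
```

```text
shift [-3.821, 0.375, 3.508] tool-y ang 4.6
shift [-3.821, 0.374, 5.048] tool-y ang 4.6
```

View pics/c2.png

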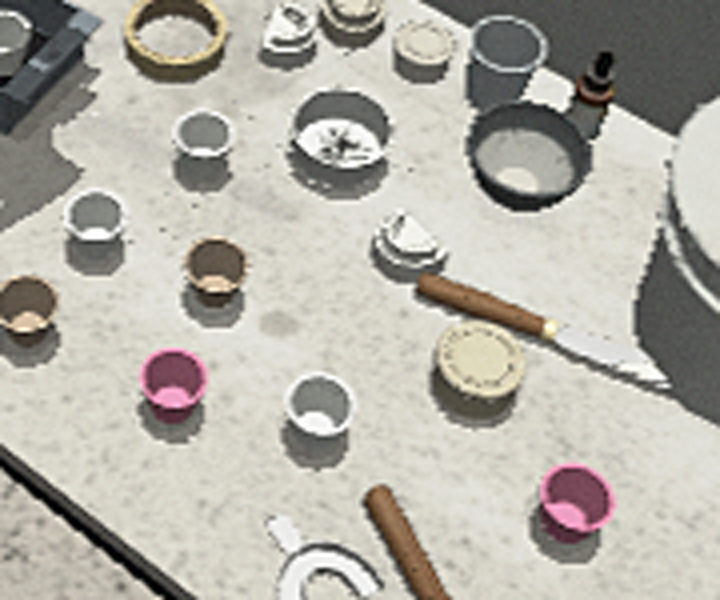

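The crop shows white cups at (203,140), (95,218) and (320,405), brown ones at (216,265) and (25,305), and pink ones at (173,380) and (576,500). The fingers have clear room round w1.

```bash
python3 -m creep '[[[-0.7,0.07,0.2],0,0.75],[[-1.4,0.15,0.6],0,0.75],[[-2.1,0.2,1.2],0,0.75],[[-2.8,0.28,1.9],0,0.75],[[-3.5,0.34,2.6],0,0.75],[[-3.82,0.375,3.3],0,0.75],[[-3.82,0.375,3.9],0,0.75],[[-3.82,0.375,4.5],0,0.75],[[-3.82,0.375,4.8],0,0.75],[[-3.82,0.375,5.0],0,0.75],[[-3.82,0.375,5.05],0,0.75],[[-3.82,0.375,5.05],0,0.75]]' 20;  python3 -m creep '[[[0,0,0],0,0.6],[[0,0,0],0,0.5],[[0,0,0],0,0.4],[[0,0,0],0,0.4],[[0,0,0],0,0.4]]'
python3 - <<'E'
from h import *
plan([.6175,-.0396,.17]);
E
```

```text
time_s: 9.65
ee_pos: [0.6431, -0.2487, 0.0434]
eef_rot: [3.14, 0.001, 1.651]
force: [-0.5, -0.1, 0.9]
grip_width: 0.0705
time_s: 10.15
ee_pos: [0.6431, -0.2488, 0.0433]
eef_rot: [3.14, 0.001, 1.65]
force: [-0.3, 0.6, 5.5]
grip_width: 0.0503
shift [4.211, -0.173, -2.538] tool-y ang 4.6
```

```bash
python3 -m creep '[[[0,0,-0.3],0,0.4],[[0,0,-0.8],0,0.4],[[0,0,-1.2],0,0.4],[[0,0,-1.2],0,0.4]]' 25
python3 - <<'E'
from h import *
c=cam('scene'); P=pts(c); print(rim(P,.642,-.2487,.104,tol=.01)); save(c,'s3',(220,120,380,240),4)
c=cam('wrist'); save(c,'w3',s=1.5)
E
```

```text
time_s: 10.55
ee_pos: [0.6438, -0.2493, 0.1063]
eef_rot: [3.137, 0.002, 1.65]
force: [1.0, -0.7, -0.7]
grip_width: 0.0503
(np.float64(0.6363), np.float64(-0.246), np.float64(0.0278), 84, 0.1034)
```

View pics/s3.png

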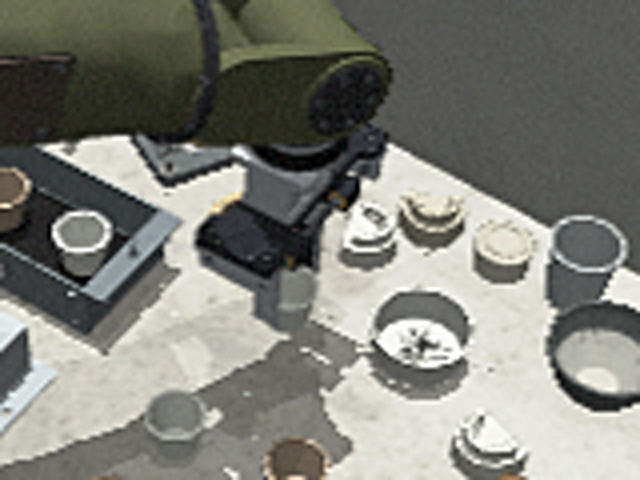

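View pics/w3.png

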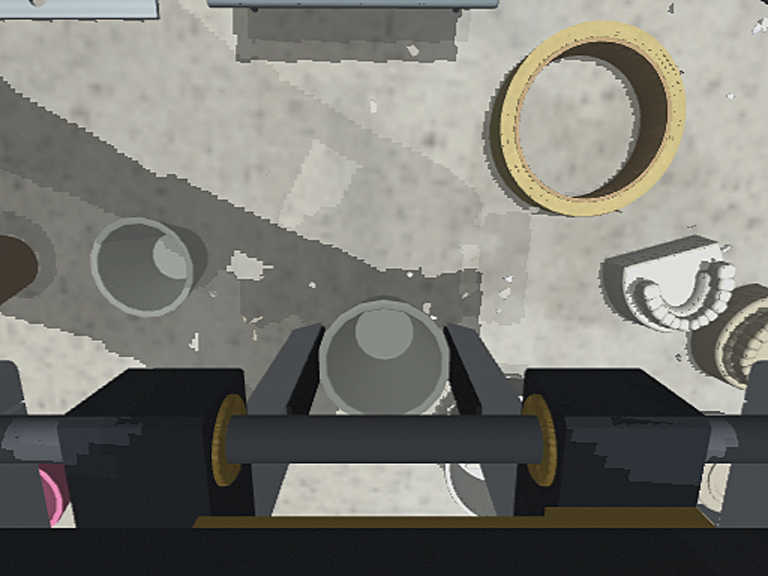

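The wrist view shows the cup held upright between the pads at about (385,355). Now I'll measure its rim in the tool frame.

```bash
cat >> h.py <<'E'
def held():
    "rim of held cup in tool frame (mm): plane and centre"
    c=cam('wrist'); c['E']=np.array(c['hand_eye']); P=pts(c).reshape(-1,3)*1000
    q=P[(np.hypot(P[:,0],P[:,1])<34)&(P[:,2]>-22)&(P[:,2]<22)&(np.abs(P[:,1])<24)]
    # rim = smallest z (closest to the gripper); take points within 5 mm of top
    z0=np.percentile(q[:,2],2); w=q[q[:,2]<z0+5]
    for _ in range(3):
        A=np.c_[w[:,:2],np.ones(len(w))]; s=np.linalg.lstsq(A,w[:,2],rcond=None)[0]; r=w[:,2]-A@s; w=w[np.abs(r)<max(1.,2*r.std())]
    print('rim z at axis %.1f tilt deg x %.1f y %.1f n %d'%(s[2],np.degrees(np.arctan(s[0])),np.degrees(np.arctan(s[1])),len(w)),'circle',np.round(circ(w),1))
    return q
E
python3 - <<'E'
from h import *
held()
c=cam('wrist'); c['E']=np.array(c['hand_eye']); P=pts(c)*1000
for v,u in [(200,256),(203,250),(222,216),(232,215),(240,216),(250,216),(240,297),(220,296),(260,240)]: print((u,v),P[v,u].round(1))
plan([.6175,-.0396,.17])
E
```

```text
rim z at axis -0.9 tilt deg x -1.1 y -0.2 n 1392 circle [-0.8 -0.3 23.6]
(256, 200) [24.4  0.  -2.1]
(250, 203) [22.3 -3.4 -0.8]
(216, 222) [ 11.5 -22.8  -2.2]
(215, 232) [  5.1 -23.6  -1.5]
(216, 240) [  0.1 -23.2  -1.3]
(216, 250) [ -6.3 -23.5  -1.1]
(297, 240) [ 0.1 23.8 -1.4]
(296, 220) [ 7.4 25.  13.2]
(240, 260) [-18.9 -10.2  11.6]
shift [4.205, -0.161, -1.375] tool-y ang 4.6
```

```bash
python3 -m creep '[[[0.2,0,-0.5],0,0.4],[[0.8,-0.03,-1.0],0,0.4],[[1.4,-0.05,-1.0],0,0.4],[[2.0,-0.08,-1.0],0,0.4],[[2.6,-0.1,-1.0],0,0.4],[[3.2,-0.12,-1.0],0,0.4],[[3.8,-0.15,-1.0],0,0.4],[[4.2,-0.16,-1.0],0,0.4],[[4.2,-0.16,-1.0],0,0.4],[[4.2,-0.16,-1.0],0,0.4]]'
python3 - <<'E'
from h import *
held()
P=pts(cam('scene')); print(rim(P,.6175,-.0396,.05))
plan([.6175,-.0396,.10]);plan([.6175,-.0396,.069])
E
```

```text
time_s: 11.75
ee_pos: [0.6178, -0.0401, 0.1517]
eef_rot: [-3.14, -0.0, 1.651]
force: [0.5, 0.1, -1.3]
grip_width: 0.0507
rim z at axis -0.7 tilt deg x -1.0 y -0.4 n 1400 circle [-0.8 -0.3 23.6]
(np.float64(0.6162), np.float64(-0.0389), np.float64(0.0239), 52, 0.0498)
shift [0.027, -0.006, 1.038] tool-y ang 4.5
shift [0.027, -0.005, 1.658] tool-y ang 4.5
```

```bash
python3 -m creep '[[[0,0,0.4],0,0.4],[[0,0,0.8],0,0.4],[[0,0,1.1],0,0.4],[[0,0,1.3],0,0.4],[[0,0,1.45],0,0.4],[[0,0,1.55],0,0.4],[[0,0,1.6],0,0.4],[[0,0,1.6],0,0.4]]'
python3 - <<'E'
from h import *
held(); plan([.6175,-.0396,.068])
E
```

```text
time_s: 12.65
ee_pos: [0.6181, -0.04, 0.0726]
eef_rot: [3.141, 0.0, 1.651]
force: [0.2, -0.7, -1.3]
grip_width: 0.0505
rim z at axis -0.7 tilt deg x -1.7 y -0.4 n 1385 circle [-0.8 -0.3 23.7]
shift [0.009, -0.013, 0.096] tool-y ang 4.6
```

```bash
python3 -m creep '[[[0,0,0.04],0,0.4],[[0,0,0.08],0,0.4],[[0,0,0.12],0,0.4],[[0,0,0.12],0,0.4]]'
python3 - <<'E'
from h import *
held(); print(obs()['force'])
E
```

```text
time_s: 13.1
ee_pos: [0.6188, -0.0397, 0.069]
eef_rot: [3.139, 0.0, 1.651]
force: [-7.5, 3.3, 20.3]
grip_width: 0.0504
rim z at axis -1.0 tilt deg x -1.8 y 0.2 n 1389 circle [-0.7 -0.3 23.7]
[-8.34458877  3.50556648 21.483767  ]
```

It took 20 N of contact with the rim at 0.070 m, so the cup is home. I'll release and lift.

```bash
python3 -m creep '[[[0,0,-0.04],0,0.45],[[0,0,-0.04],0,0.55],[[0,0,-0.04],0,0.65],[[0,0,-0.04],0,0.7],[[0,0,-0.3],0,0.7],[[0,0,-0.9],0,0.7],[[0,0,-1.6],0,0.7],[[0,0,-1.6],0,0.7]]'
python3 - <<'E'
from h import *
P=pts(cam('scene')); print(rim(P,.6175,-.0396,.07)); Pw=pts(cam('wrist')); print(rim(Pw,.6175,-.0396,.07)); 
plan([.5174,-.2325,.043]); print(rim(P,.5172,-.2325,.044))
E
```

```text
time_s: 13.95
ee_pos: [0.6199, -0.0403, 0.1522]
eef_rot: [3.134, 0.002, 1.65]
force: [0.7, 0.6, 0.8]
grip_width: 0.0659
(np.float64(0.6169), np.float64(-0.0401), np.float64(0.0239), 51, 0.0693)
(np.float64(0.618), np.float64(-0.0407), np.float64(0.0237), 957, 0.0701)
shift [-3.675, -2.319, 2.087] tool-y ang 4.6
(np.float64(0.5171), np.float64(-0.2325), np.float64(0.0237), 58, 0.044)
```

The white stack's rim is at 0.070 m. Next is w2, at (0.517, −0.2325).

```bash
python3 -m creep '[[[-0.7,-0.45,0],0,0.75],[[-1.4,-0.9,0],0,0.75],[[-2.1,-1.35,0],0,0.75],[[-2.8,-1.8,0.2],0,0.75],[[-3.4,-2.15,0.5],0,0.75],[[-3.67,-2.32,1.0],0,0.75],[[-3.67,-2.32,1.5],0,0.75],[[-3.67,-2.32,1.9],0,0.75],[[-3.67,-2.32,2.1],0,0.75],[[-3.67,-2.32,2.1],0,0.75],[[-3.67,-2.32,2.1],0,0.75]]';  python3 -m creep '[[[0,0,0],0,0.6],[[0,0,0],0,0.5],[[0,0,0],0,0.4],[[0,0,0],0,0.4],[[0,0,0],0,0.4]]' 25; python3 -m creep '[[[0,0,-0.4],0,0.4],[[0,0,-1.0],0,0.4],[[0,0,-1.6],0,0.4],[[0,0,-2.2],0,0.4],[[0,0,-2.5],0,0.4],[[0,0,-2.5],0,0.4],[[0,0,-2.5],0,0.4]]'
python3 - <<'E'
from h import *
held(); plan([.618,-.0405,.17]);
E
```

```text
time_s: 15.15
ee_pos: [0.5172, -0.2321, 0.0419]
eef_rot: [3.141, 0.0, 1.651]
force: [-0.1, -1.1, 1.1]
grip_width: 0.0709
time_s: 15.65
ee_pos: [0.5173, -0.2323, 0.0421]
eef_rot: [3.141, 0.001, 1.651]
force: [-0.2, 0.8, 6.6]
grip_width: 0.0506
time_s: 16.35
ee_pos: [0.5166, -0.232, 0.1656]
eef_rot: [-3.141, -0.0, 1.65]
force: [0.4, 0.0, -1.2]
grip_width: 0.0499
rim z at axis -2.2 tilt deg x -1.2 y -0.4 n 1347 circle [-1.  -0.3 23.6]
shift [3.655, 2.329, -0.099] tool-y ang 4.6
```

```bash
python3 -m creep '[[[0.6,0.4,0],0,0.4],[[1.2,0.8,0],0,0.4],[[1.8,1.2,0],0,0.4],[[2.4,1.55,0],0,0.4],[[3.0,1.9,0],0,0.4],[[3.5,2.2,0],0,0.4],[[3.67,2.33,0],0,0.4],[[3.67,2.33,0],0,0.4],[[3.67,2.33,0],0,0.4]]'
python3 - <<'E'
from h import *
held(); plan([.618,-.0395,.088])
E
```

```text
time_s: 17.3
ee_pos: [0.618, -0.0409, 0.1657]
eef_rot: [-3.14, -0.0, 1.65]
force: [0.6, -1.4, -0.8]
grip_width: 0.0502
rim z at axis -2.2 tilt deg x -1.1 y -0.3 n 1339 circle [-1.  -0.3 23.6]
shift [0.033, 0.004, 1.559] tool-y ang 4.5
```

```bash
python3 -m creep '[[[0.02,0,0.4],0,0.4],[[0.02,0,0.8],0,0.4],[[0.02,0,1.1],0,0.4],[[0.02,0,1.3],0,0.4],[[0.02,0,1.4],0,0.4],[[0.02,0,1.46],0,0.4],[[0.02,0,1.5],0,0.4],[[0.02,0,1.54],0,0.4],[[0.02,0,1.57],0,0.4],[[0.02,0,1.57],0,0.4]]'
python3 - <<'E'
from h import *
held(); print(obs()['force'],obs()['ee_pos'])
E
```

```text
time_s: 18.35
ee_pos: [0.6186, -0.0391, 0.0889]
eef_rot: [3.141, 0.0, 1.65]
force: [-2.6, -0.6, 4.3]
grip_width: 0.0503
rim z at axis -2.1 tilt deg x -1.1 y -0.4 n 1360 circle [-1.  -0.3 23.6]
[-2.17209674 -0.66845488  5.38831138] [ 0.6186293  -0.03906782  0.08884031]
```

```bash
python3 -m creep '[[[0,0,0.03],0,0.4],[[0,0,0.06],0,0.4],[[0,0,0.06],0,0.4]]';  python3 -m creep '[[[0,0,-0.05],0,0.45],[[0,0,-0.05],0,0.55],[[0,0,-0.05],0,0.65],[[0,0,-0.05],0,0.7],[[0,0,-0.3],0,0.7],[[0,0,-0.9],0,0.7],[[0,0,-1.5],0,0.7],[[0,0,-1.5],0,0.7]]'
python3 - <<'E'
from h import *
P=pts(cam('scene')); print(rim(P,.6175,-.0396,.09)); Pw=pts(cam('wrist')); print(rim(Pw,.6175,-.0396,.09)); 
plan([.4917,-.4727,.043]); print(rim(P,.4915,-.4727,.044))
E
```

```text
time_s: 18.7
ee_pos: [0.6191, -0.0392, 0.0881]
eef_rot: [3.139, 0.001, 1.651]
force: [-9.6, -0.6, 25.4]
grip_width: 0.0505
time_s: 19.5
ee_pos: [0.62, -0.0391, 0.165]
eef_rot: [3.135, 0.001, 1.65]
force: [-0.3, -0.6, 0.5]
grip_width: 0.0655
(np.float64(0.6172), np.float64(-0.0396), np.float64(0.0241), 45, 0.0884)
(np.float64(0.6177), np.float64(-0.0405), np.float64(0.0237), 983, 0.0896)
shift [-8.445, -3.222, 2.35] tool-y ang 4.6
(np.float64(0.4917), np.float64(-0.4726), np.float64(0.024), 73, 0.0432)
```

```bash
python3 -m creep '[[[-0.9,-0.34,0],0,0.75],[[-1.8,-0.68,0],0,0.75],[[-2.7,-1.02,0],0,0.75],[[-3.6,-1.36,0],0,0.75],[[-4.5,-1.7,0],0,0.75],[[-5.4,-2.04,0],0,0.75],[[-6.3,-2.4,0],0,0.75],[[-7.2,-2.75,0.2],0,0.75],[[-8.0,-3.05,0.6],0,0.75],[[-8.44,-3.22,1.1],0,0.75],[[-8.44,-3.22,1.4],0,0.75],[[-8.44,-3.22,1.4],0,0.75]]'
python3 - <<'E'
from h import *
plan([.4917,-.4727,.043])
E
```

```text
time_s: 20.8
ee_pos: [0.4905, -0.4711, 0.0863]
eef_rot: [-3.138, -0.005, 1.65]
force: [0.1, 0.1, 0.1]
grip_width: 0.0708
shift [-0.039, 0.025, 0.867] tool-y ang 4.5
```

```bash
python3 -m creep '[[[0,0,0.4],0,0.75],[[0,0,0.7],0,0.75],[[0,0,0.9],0,0.75],[[0,0,0.94],0,0.75],[[0,0,0.94],0,0.75],[[0,0,0.94],0,0.6],[[0,0,0.94],0,0.5],[[0,0,0.94],0,0.4],[[0,0,0.94],0,0.4],[[0,0,0.94],0,0.4]]' 25; python3 -m creep '[[[0,0,-0.4],0,0.4],[[0,0,-1.0],0,0.4],[[0,0,-1.6],0,0.4],[[0,0,-2.2],0,0.4],[[0,0,-2.8],0,0.4],[[0,0,-2.8],0,0.4],[[0,0,-2.8],0,0.4]]'
python3 - <<'E'
from h import *
held(); plan([.618,-.0398,.183]);
E
```

```text
time_s: 21.8
ee_pos: [0.4917, -0.4727, 0.0436]
eef_rot: [3.141, 0.001, 1.65]
force: [-0.7, 0.6, 4.3]
grip_width: 0.0504
time_s: 22.5
ee_pos: [0.4914, -0.4724, 0.1826]
eef_rot: [-3.141, -0.0, 1.65]
force: [-0.7, -0.2, -1.6]
grip_width: 0.0508
rim z at axis -0.6 tilt deg x -1.0 y -0.2 n 1388 circle [-0.8 -0.3 23.6]
shift [8.417, 3.217, -0.021] tool-y ang 4.6
```

```bash
python3 -m creep '[[[0.9,0.34,0],0,0.4],[[1.8,0.68,0],0,0.4],[[2.7,1.02,0],0,0.4],[[3.6,1.36,0],0,0.4],[[4.5,1.7,0],0,0.4],[[5.4,2.04,0],0,0.4],[[6.3,2.4,0],0,0.4],[[7.2,2.75,0],0,0.4],[[7.9,3.0,0],0,0.4],[[8.3,3.15,0],0,0.4],[[8.42,3.22,0],0,0.4],[[8.42,3.22,0],0,0.4]]'; python3 -m creep '[[[0,0,0],0,0.4],[[0,0,0],0,0.4]]';  python3 - <<'E'
from h import *
held(); plan([.618,-.0398,.1095])
E
```

```text
time_s: 23.75
ee_pos: [0.6182, -0.0397, 0.1817]
eef_rot: [-3.14, -0.0, 1.651]
force: [0.1, 0.1, -0.5]
grip_width: 0.0504
time_s: 23.95
ee_pos: [0.6182, -0.0413, 0.1827]
eef_rot: [-3.141, 0.0, 1.649]
force: [-0.7, -0.0, -1.7]
grip_width: 0.0507
rim z at axis -0.6 tilt deg x -1.1 y -0.2 n 1400 circle [-0.8 -0.3 23.6]
shift [0.028, -0.003, 1.467] tool-y ang 4.5
```

```bash
python3 -m creep '[[[0.02,0,0.4],0,0.4],[[0.02,0,0.7],0,0.4],[[0.02,0,1.0],0,0.4],[[0.02,0,1.2],0,0.4],[[0.02,0,1.3],0,0.4],[[0.02,0,1.38],0,0.4],[[0.02,0,1.42],0,0.4],[[0.02,0,1.45],0,0.4],[[0.02,0,1.48],0,0.4],[[0.02,0,1.48],0,0.4]]'
python3 - <<'E'
from h import *
held(); print(obs()['force'],obs()['ee_pos'])
E
```

```text
time_s: 25.0
ee_pos: [0.619, -0.0391, 0.1102]
eef_rot: [3.14, 0.001, 1.65]
force: [-0.8, 0.1, 5.1]
grip_width: 0.0505
rim z at axis -0.7 tilt deg x -0.7 y -0.1 n 1413 circle [-0.8 -0.3 23.6]
[-0.70955652 -0.5390632   6.25891359] [ 0.61891746 -0.03908158  0.11016675]
```

```bash
python3 -m creep '[[[0,0,0.03],0,0.4],[[0,0,0.06],0,0.4],[[0,0,0.06],0,0.4]]';  python3 -m creep '[[[0,0,-0.05],0,0.45],[[0,0,-0.05],0,0.55],[[0,0,-0.05],0,0.65],[[0,0,-0.05],0,0.7],[[0,0,-0.3],0,0.7],[[0,0,-0.9],0,0.7],[[0,0,-1.2],0,0.7],[[0,0,-1.2],0,0.7]]'
python3 - <<'E'
from h import *
P=pts(cam('scene')); print(rim(P,.6175,-.0396,.11)); Pw=pts(cam('wrist')); print(rim(Pw,.6175,-.0396,.11)); 
plan([.542,-.338,.043]); print(rim(P,.542,-.338,.044),rim(P,.417,-.2447,.044))
E
```

```text
time_s: 25.35
ee_pos: [0.6198, -0.0392, 0.1094]
eef_rot: [3.137, 0.001, 1.65]
force: [-4.4, -1.4, 20.4]
grip_width: 0.0509
time_s: 26.15
ee_pos: [0.6193, -0.0391, 0.1687]
eef_rot: [3.137, 0.001, 1.65]
force: [0.1, 0.9, 0.2]
grip_width: 0.0659
(np.float64(0.6161), np.float64(-0.0396), np.float64(0.0237), 51, 0.1092)
(np.float64(0.6171), np.float64(-0.0401), np.float64(0.0236), 1175, 0.1103)
shift [-5.841, -1.995, 2.45] tool-y ang 4.6
(np.float64(0.5421), np.float64(-0.3382), np.float64(0.0246), 56, 0.0434) (np.float64(0.4169), np.float64(-0.245), np.float64(0.0247), 56, 0.0434)
```

The white stack of four has its rim at 0.110 m, as expected. Now the clay crucible b1.

```bash
python3 -m creep '[[[-0.9,-0.3,0],0,0.75],[[-1.8,-0.6,0],0,0.75],[[-2.7,-0.9,0],0,0.75],[[-3.6,-1.2,0],0,0.75],[[-4.5,-1.5,0.2],0,0.75],[[-5.3,-1.8,0.6],0,0.75],[[-5.84,-2.0,1.1],0,0.75],[[-5.84,-2.0,1.7],0,0.75],[[-5.84,-2.0,2.2],0,0.75],[[-5.84,-2.0,2.4],0,0.75],[[-5.84,-2.0,2.47],0,0.75],[[-5.84,-2.0,2.47],0,0.75]]'; python3 -m creep '[[[0,0,0],0,0.6],[[0,0,0],0,0.5],[[0,0,0],0,0.4],[[0,0,0],0,0.4],[[0,0,0],0,0.4]]' 25; python3 -m creep '[[[0,0,-0.4],0,0.4],[[0,0,-1.0],0,0.4],[[0,0,-1.6],0,0.4],[[0,0,-2.2],0,0.4],[[0,0,-2.8],0,0.4],[[0,0,-2.8],0,0.4],[[0,0,-2.8],0,0.4]]'
python3 - <<'E'
from h import *
held(); plan([.61,.0565,.183]); print(rim(pts(cam('scene')),.61,.057,.05))
E
```

```text
time_s: 27.45
ee_pos: [0.5421, -0.3379, 0.0426]
eef_rot: [-3.142, -0.0, 1.651]
force: [-0.2, 0.5, -0.1]
grip_width: 0.0707
time_s: 27.95
ee_pos: [0.5424, -0.3382, 0.0432]
eef_rot: [3.14, 0.001, 1.65]
force: [-0.2, -0.1, 6.3]
grip_width: 0.0503
time_s: 28.65
ee_pos: [0.5418, -0.3379, 0.1821]
eef_rot: [-3.141, -0.0, 1.651]
force: [-0.4, 0.3, -2.6]
grip_width: 0.0506
rim z at axis -0.9 tilt deg x -1.5 y -0.7 n 1192 circle [-0.7 -0.3 24.3]
shift [7.751, 1.993, -0.032] tool-y ang 4.6
(np.float64(0.6094), np.float64(0.0571), np.float64(0.0242), 17, 0.0494)
```

```bash
python3 -m creep '[[[0.9,0.23,0],0,0.4],[[1.8,0.46,0],0,0.4],[[2.7,0.7,0],0,0.4],[[3.6,0.93,0],0,0.4],[[4.5,1.16,0],0,0.4],[[5.4,1.4,0],0,0.4],[[6.3,1.62,0],0,0.4],[[7.0,1.8,0],0,0.4],[[7.5,1.93,0],0,0.4],[[7.76,2.0,0],0,0.4],[[7.76,2.0,0],0,0.4],[[7.76,2.0,0],0,0.4]]'; python3 -m creep '[[[0,0,0],0,0.4],[[0,0,0],0,0.4]]';  python3 - <<'E'
from h import *
held(); plan([.6108,.0568,.0693])
c=cam('scene'); save(c,'s5',(150,80,350,220),4)
E
```

```text
time_s: 29.95
ee_pos: [0.6106, 0.0557, 0.1818]
eef_rot: [-3.141, 0.0, 1.65]
force: [0.2, -0.8, -0.2]
grip_width: 0.0506
time_s: 30.15
ee_pos: [0.6107, 0.0556, 0.1824]
eef_rot: [-3.142, 0.0, 1.649]
force: [-0.9, 0.9, 0.1]
grip_width: 0.0507
rim z at axis -0.8 tilt deg x -1.7 y -0.6 n 1213 circle [-0.7 -0.3 24.3]
shift [0.022, 0.003, 2.264] tool-y ang 4.5
```

View pics/s5.png

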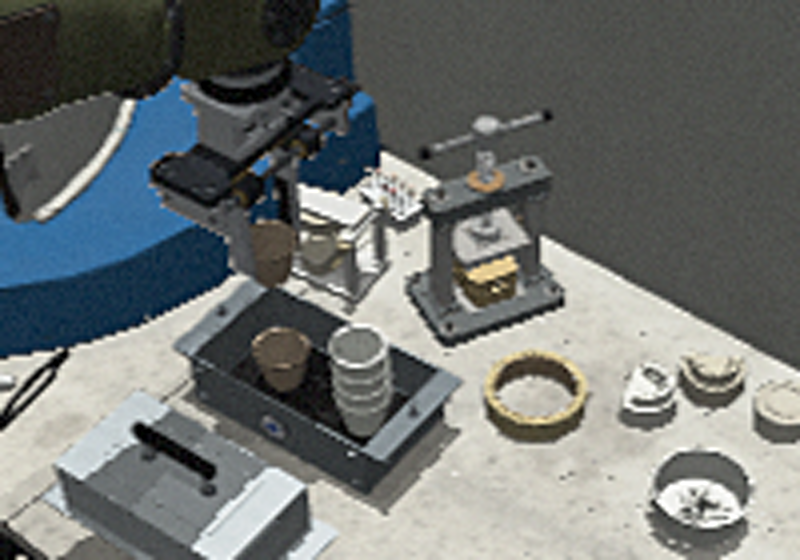

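The white stack stands straight at (360,370), and the clay cup is held above its own stack at (280,350). I'll lower it.

```bash
python3 -m creep '[[[0.01,0,0.4],0,0.4],[[0.01,0,0.9],0,0.4],[[0.01,0,1.4],0,0.4],[[0.01,0,1.7],0,0.4],[[0.01,0,1.9],0,0.4],[[0.01,0,2.05],0,0.4],[[0.01,0,2.15],0,0.4],[[0.01,0,2.2],0,0.4],[[0.01,0,2.24],0,0.4],[[0.01,0,2.27],0,0.4],[[0.01,0,2.27],0,0.4]]'
python3 - <<'E'
from h import *
held(); print(obs()['force'],obs()['ee_pos'])
E
```

```text
time_s: 31.35
ee_pos: [0.6109, 0.0573, 0.0692]
eef_rot: [3.141, -0.0, 1.65]
force: [-0.5, -0.3, -1.5]
grip_width: 0.0507
rim z at axis -0.9 tilt deg x -1.7 y -0.7 n 1190 circle [-0.7 -0.3 24.3]
[ 0.20722423  0.18453026 -0.68816701] [0.61087013 0.05726957 0.06923256]
```

```bash
python3 -m creep '[[[0,0,0.03],0,0.4],[[0,0,0.06],0,0.4],[[0,0,0.08],0,0.4],[[0,0,0.08],0,0.4]]'
python3 - <<'E'
from h import *
held(); print(obs()['force'],obs()['ee_pos'])
E
```

```text
time_s: 31.8
ee_pos: [0.6121, 0.0573, 0.0678]
eef_rot: [3.137, 0.0, 1.65]
force: [-4.6, 0.3, 21.3]
grip_width: 0.0507
rim z at axis -1.0 tilt deg x -1.9 y -0.8 n 1209 circle [-0.7 -0.3 24.3]
[-4.53867994e+00  6.98362689e-03  2.09539557e+01] [0.61203464 0.0572989  0.06781128]
```

```bash
python3 -m creep '[[[0,0,-0.05],0,0.45],[[0,0,-0.05],0,0.55],[[0,0,-0.05],0,0.65],[[0,0,-0.05],0,0.7],[[0,0,-0.3],0,0.7],[[0,0,-0.9],0,0.7],[[0,0,-1.6],0,0.7],[[0,0,-2.1],0,0.7],[[0,0,-2.1],0,0.7]]'
python3 - <<'E'
from h import *
P=pts(cam('scene')); print(rim(P,.61,.057,.07)); Pw=pts(cam('wrist')); print(rim(Pw,.611,.057,.07)); 
plan([.417,-.2447,.043]); print(rim(P,.417,-.2447,.044))
E
```

```text
time_s: 32.75
ee_pos: [0.6121, 0.0573, 0.1746]
eef_rot: [3.135, 0.0, 1.65]
force: [-0.4, 0.4, 0.5]
grip_width: 0.0656
(np.float64(0.6074), np.float64(0.0572), np.float64(0.0245), 41, 0.0686)
(np.float64(0.609), np.float64(0.0564), np.float64(0.0245), 706, 0.0691)
shift [-5.711, -4.344, 2.545] tool-y ang 4.6
(np.float64(0.417), np.float64(-0.245), np.float64(0.0245), 59, 0.0431)
```

```bash
python3 -m creep '[[[-0.8,-0.6,-0.1],0,0.75],[[-1.6,-1.2,-0.1],0,0.75],[[-2.4,-1.8,-0.1],0,0.75],[[-3.2,-2.4,-0.1],0,0.75],[[-4.0,-3.0,0],0,0.75],[[-4.8,-3.65,0.3],0,0.75],[[-5.4,-4.1,0.8],0,0.75],[[-5.71,-4.34,1.4],0,0.75],[[-5.71,-4.34,2.0],0,0.75],[[-5.71,-4.34,2.4],0,0.75],[[-5.71,-4.34,2.54],0,0.75],[[-5.71,-4.34,2.54],0,0.75]]'; python3 -m creep '[[[0,0,0],0,0.75],[[0,0,0],0,0.6],[[0,0,0],0,0.5],[[0,0,0],0,0.4],[[0,0,0],0,0.4],[[0,0,0],0,0.4]]' 25; python3 -m creep '[[[0,0,-0.4],0,0.4],[[0,0,-1.0],0,0.4],[[0,0,-1.6],0,0.4],[[0,0,-2.2],0,0.4],[[0,0,-2.8],0,0.4],[[0,0,-2.8],0,0.4],[[0,0,-2.8],0,0.4]]'
python3 - <<'E'
from h import *
held(); plan([.6095,.057,.183])
E
```

```text
time_s: 34.05
ee_pos: [0.4166, -0.2442, 0.042]
eef_rot: [-3.14, -0.002, 1.651]
force: [0.7, 0.6, 0.2]
grip_width: 0.0705
time_s: 34.65
ee_pos: [0.4175, -0.2448, 0.0434]
eef_rot: [3.141, 0.001, 1.65]
force: [0.0, 1.4, 6.0]
grip_width: 0.0508
time_s: 35.35
ee_pos: [0.417, -0.2445, 0.1826]
eef_rot: [-3.142, 0.0, 1.65]
force: [0.6, 0.2, -1.6]
grip_width: 0.0506
rim z at axis -0.7 tilt deg x -1.5 y -0.7 n 1195 circle [-0.7 -0.3 24.3]
shift [5.702, 4.323, -0.022] tool-y ang 4.6
```

```bash
python3 -m creep '[[[0.8,0.6,0],0,0.4],[[1.6,1.2,0],0,0.4],[[2.4,1.8,0],0,0.4],[[3.2,2.4,0],0,0.4],[[4.0,3.0,0],0,0.4],[[4.7,3.55,0],0,0.4],[[5.3,4.0,0],0,0.4],[[5.7,4.32,0],0,0.4],[[5.71,4.32,0],0,0.4],[[5.71,4.32,0],0,0.4],[[5.71,4.32,0],0,0.4]]'; python3 -m creep '[[[0,0,0],0,0.4],[[0,0,0],0,0.4]]';  python3 - <<'E'
from h import *
held(); plan([.6095,.0572,.0885])
E
```

```text
time_s: 36.5
ee_pos: [0.6092, 0.0563, 0.1821]
eef_rot: [-3.14, 0.0, 1.65]
force: [0.1, -0.3, -1.2]
grip_width: 0.0505
time_s: 36.7
ee_pos: [0.6096, 0.0564, 0.1831]
eef_rot: [3.141, 0.0, 1.649]
force: [-0.2, -0.2, -1.4]
grip_width: 0.0504
rim z at axis -0.7 tilt deg x -1.6 y -0.7 n 1203 circle [-0.7 -0.2 24.3]
shift [0.014, -0.001, 1.892] tool-y ang 4.5
```

```bash
python3 -m creep '[[[0.01,0,0.4],0,0.4],[[0.01,0,0.9],0,0.4],[[0.01,0,1.3],0,0.4],[[0.01,0,1.55],0,0.4],[[0.01,0,1.7],0,0.4],[[0.01,0,1.8],0,0.4],[[0.01,0,1.85],0,0.4],[[0.01,0,1.88],0,0.4],[[0.01,0,1.92],0,0.4],[[0.01,0,1.92],0,0.4]]'
python3 - <<'E'
from h import *
held(); print(obs()['force'],obs()['ee_pos'])
E
```

```text
time_s: 37.75
ee_pos: [0.61, 0.0576, 0.0875]
eef_rot: [3.141, 0.0, 1.65]
force: [-0.1, -0.7, 1.4]
grip_width: 0.0507
rim z at axis -0.6 tilt deg x -1.6 y -0.5 n 1233 circle [-0.7 -0.3 24.3]
[-0.80445003  0.84826433  2.59359623] [0.6099528  0.05764568 0.08749695]
```

```bash
python3 -m creep '[[[0,0,0.03],0,0.4],[[0,0,0.06],0,0.4],[[0,0,0.06],0,0.4]]'; python3 -m creep '[[[0,0,-0.05],0,0.45],[[0,0,-0.05],0,0.55],[[0,0,-0.05],0,0.65],[[0,0,-0.05],0,0.7],[[0,0,-0.3],0,0.7],[[0,0,-0.9],0,0.7],[[0,0,-1.6],0,0.7],[[0,0,-2.4],0,0.7],[[0,0,-3.2],0,0.7],[[0,0,-3.2],0,0.7]]';python3 - <<'E'
from h import *
P=pts(cam('scene')); print(rim(P,.609,.057,.09)); c=cam('wrist'); Pw=pts(c); print(rim(Pw,.609,.057,.09)); 
save(c,'w6',s=1.5); c=cam('scene'); save(c,'s6',(150,80,420,280),2.9)
plan([.55,-.04,.30])
E
```

```text
time_s: 38.1
ee_pos: [0.6109, 0.0577, 0.0866]
eef_rot: [3.138, 0.0, 1.65]
force: [-4.4, -0.3, 18.7]
grip_width: 0.0506
time_s: 39.1
ee_pos: [0.6111, 0.0577, 0.2508]
eef_rot: [3.132, 0.0, 1.65]
force: [-0.5, 0.5, 0.4]
grip_width: 0.0658
(np.float64(0.6072), np.float64(0.0563), np.float64(0.0248), 36, 0.0881)
(np.float64(0.6088), np.float64(0.0564), np.float64(0.0247), 448, 0.0881)
shift [-1.852, -1.34, -1.126] tool-y ang 4.6
```

View pics/s6.png

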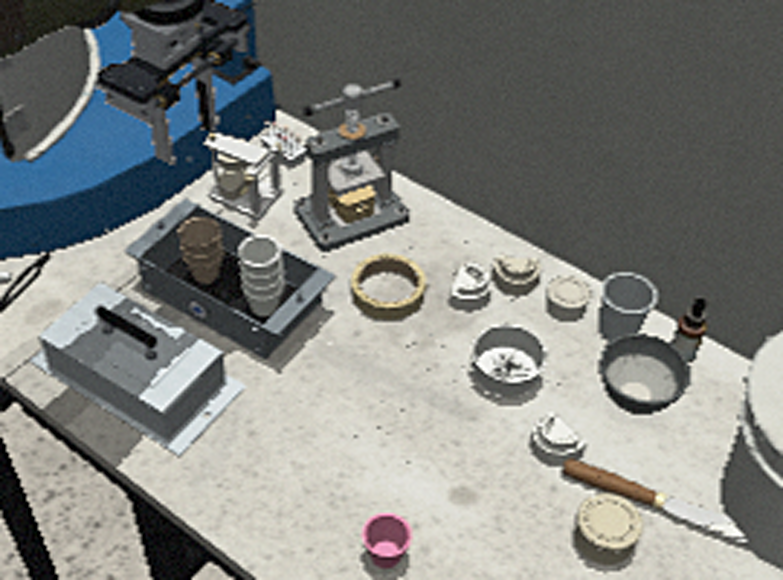

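Both stacks stand upright: clay ×3 at (200,250) and white ×4 at (262,275). No crucible is left on the bench. I'll find the cover again in case it was knocked.

```bash
python3 -m creep '[[[-0.5,-0.4,-0.4],0,0.7],[[-1.0,-0.8,-0.8],0,0.7],[[-1.5,-1.1,-1.1],0,0.7],[[-1.85,-1.34,-1.13],0,0.7],[[-1.85,-1.34,-1.13],0,0.7],[[-1.85,-1.34,-1.13],0,0.7],[[-1.85,-1.34,-1.13],0,0.7]]'
cat >> h.py <<'E'
def coverbox(bench,ctr,name=None):
    c=cam('wrist'); P=pts(c).reshape(-1,3)
    for nm,lo,hi in [('hood',bench+.052,bench+.067),('bar',bench+.09,bench+.103)]:
        w=P[(P[:,2]>lo)&(P[:,2]<hi)&(np.hypot(P[:,0]-ctr[0],P[:,1]-ctr[1])<.14)]
        if nm=='bar': w=w[np.hypot(w[:,0]-ctr[0],w[:,1]-ctr[1])<.065]
        if len(w): print(nm,len(w),np.median(w[:,2]).round(4),[np.round(t,4) for t in cv2.minAreaRect(w[:,:2].astype(np.float32))])
    if name: save(c,name,s=1.5)
    return c
def pins():
    P=pts(cam('wrist')).reshape(-1,3); out=[]
    for a in ((.6009,.1211),(.6177,-.1017)):
        w=P[(P[:,2]>.068)&(P[:,2]<.08)&(np.hypot(P[:,0]-a[0],P[:,1]-a[1])<.01)]
        print('pin',len(w),w.mean(0).round(4) if len(w) else '')
E
python3 - <<'E'
from h import *
coverbox(0,(.44,.01),'w7'); pins()
E
```

```text
time_s: 39.95
ee_pos: [0.5504, -0.0392, 0.2995]
eef_rot: [-3.14, -0.0, 1.651]
force: [-0.2, 0.0, -0.3]
grip_width: 0.0658
hood 11690 0.0613 [array([0.468 , 0.0126]), array([0.1664, 0.1953]), np.float64(4.7751)]
bar 788 0.097 [array([0.4395, 0.0104]), array([0.0128, 0.0896]), np.float64(4.5156)]
pin 25 [0.6004 0.1206 0.074 ]
pin 17 [ 0.6174 -0.1004  0.0731]
```

View pics/w7.png

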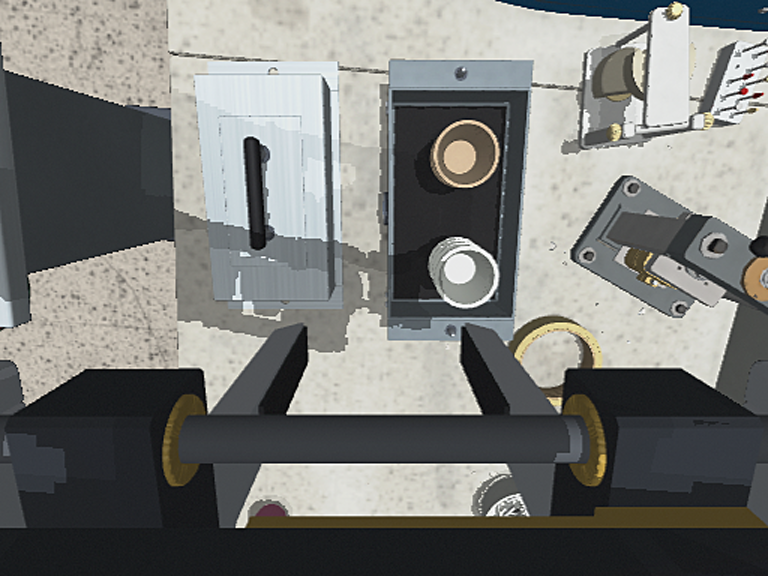

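The cover hasn't moved: bar at (255,190), centre (0.4395, 0.0104), where I released it. I'll regrasp it at the same spot.

Run:
```python
from h import *
plan([.4397,.0100,.20],4.6); plan([.4397,.010,.091])
```

```text
shift [1.158, -2.126, 1.997] tool-y ang 4.6 twist 0.002
shift [1.157, -2.124, 4.177] tool-y ang 4.6
```

```bash
python3 -m creep '[[[0.4,-0.7,0.3],0,0.5],[[0.8,-1.4,0.8],0,0.5],[[1.16,-2.12,1.4],0,0.5],[[1.16,-2.12,2.0],0,0.5],[[1.16,-2.12,2.6],0,0.5],[[1.16,-2.12,3.2],0,0.5],[[1.16,-2.12,3.7],0,0.5],[[1.16,-2.12,4.0],0,0.5],[[1.16,-2.12,4.16],0,0.5],[[1.16,-2.12,4.16],0,0.5],[[1.16,-2.12,4.16],0,0.5]]'; python3 -m creep '[[[0,0,0],0,0.3],[[0,0,0],0,0.2],[[0,0,0],0,0],[[0,0,0],0,0],[[0,0,0],0,0],[[0,0,0],0,0]]' 60
```

```text
time_s: 41.15
ee_pos: [0.4404, 0.0096, 0.093]
eef_rot: [3.141, 0.0, 1.651]
force: [0.7, 0.0, 0.6]
grip_width: 0.0467
time_s: 41.75
ee_pos: [0.44, 0.0095, 0.0925]
eef_rot: [-3.142, 0.0, 1.65]
force: [0.4, 0.1, 2.1]
grip_width: 0.0112
```

```bash
python3 -m creep '[[[0,0,-0.2],0,0],[[0,0,-0.5],0,0],[[0,0,-0.9],0,0],[[0,0,-1.3],0,0],[[0,0,-1.7],0,0],[[0,0,-2.1],0,0],[[0,0,-2.5],0,0],[[0,0,-2.8],0,0],[[0,0,-2.8],0,0],[[0,0,-2.8],0,0]]'
python3 - <<'E'
from h import *
coverbox(obs()['ee_pos'][2]-.0925,(.44,.01),'w8'); plan([.6105,.009,.2325])
c=cam('scene'); save(c,'s8',(120,60,350,230),3.2)
E
```

```text
time_s: 42.75
ee_pos: [0.4397, 0.0095, 0.2321]
eef_rot: [-3.141, -0.0, 1.65]
force: [-0.7, 0.1, -4.2]
grip_width: 0.0116
hood 26957 0.2007 [array([0.4393, 0.0105]), array([0.1085, 0.1957]), np.float64(4.529)]
bar 2723 0.2367 [array([0.4378, 0.0204]), array([0.0334, 0.0663]), np.float64(24.3419)]
shift [-0.282, 3.407, -0.02] tool-y ang 4.6
```

View pics/s8.png

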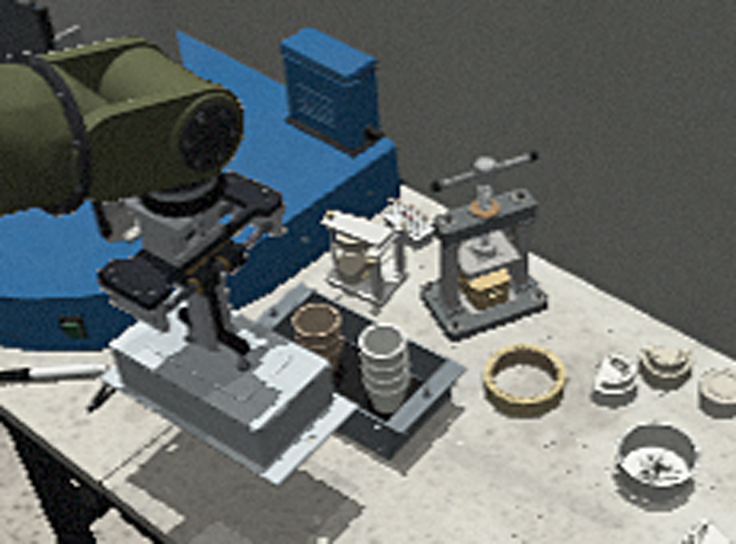

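```bash
python3 -m creep '[[[-0.03,0.4,0],0,0],[[-0.07,0.9,0],0,0],[[-0.1,1.4,0],0,0],[[-0.15,1.9,0],0,0],[[-0.2,2.4,0],0,0],[[-0.24,2.9,0],0,0],[[-0.27,3.2,0],0,0],[[-0.28,3.4,0],0,0],[[-0.28,3.4,0],0,0],[[-0.28,3.4,0],0,0],[[-0.28,3.4,0],0,0]]'
python3 - <<'E'
from h import *
o=obs(); print(o['ee_pos'],o['grip_width']); coverbox(o['ee_pos'][2]-.0925,(.61,.01),'w9'); plan([.6102,.009,.1545])
E
```

```text
time_s: 43.95
ee_pos: [0.61, 0.009, 0.2322]
eef_rot: [-3.141, -0.0, 1.65]
force: [-0.5, -0.2, -3.5]
grip_width: 0.0115
[0.61002555 0.00904935 0.23220337] 0.011475149203558773
hood 26954 0.2008 [array([0.6095, 0.0101]), array([0.1084, 0.1959]), np.float64(4.3993)]
bar 2720 0.2368 [array([0.6097, 0.0201]), array([0.0662, 0.0335]), np.float64(74.7845)]
shift [-0.001, 0.002, 1.558] tool-y ang 4.6
```

View pics/w9.png

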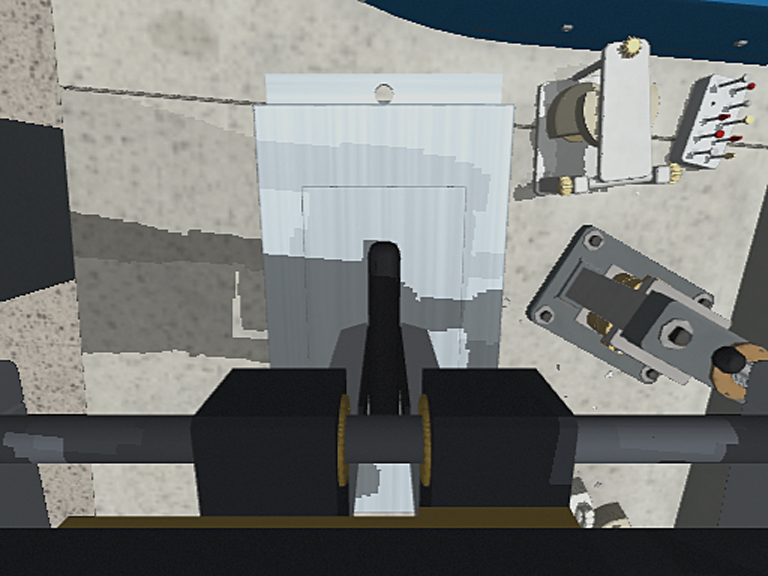

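The hood is centred over the box to within about 0.3 mm, with the near pin hole at (384,93). I'll lower it to just above the pins and check.

```bash
python3 -m creep '[[[0,0,0.3],0,0],[[0,0,0.6],0,0],[[0,0,0.85],0,0],[[0,0,1.05],0,0],[[0,0,1.05],0,0],[[0,0,1.05],0,0]]'
python3 - <<'E'
from h import *
o=obs(); print(o['ee_pos'],o['grip_width'],o['force']); c=coverbox(o['ee_pos'][2]-.0925,(.61,.01)); plan([.6102,.009,.1545])
save(c,'w10',(190,20,330,110),5)
E
```

```text
time_s: 44.6
ee_pos: [0.6107, 0.009, 0.1804]
eef_rot: [3.141, 0.0, 1.65]
force: [0.0, 0.4, -3.9]
grip_width: 0.0117
[0.61067126 0.00902634 0.1803542 ] 0.011698749067008395 [ 0.02400097  0.36441998 -3.87832245]
hood 26944 0.1489 [array([0.6103, 0.01  ]), array([0.1084, 0.196 ]), np.float64(4.59)]
bar 2715 0.1849 [array([0.6103, 0.02  ]), array([0.0663, 0.0335]), np.float64(74.7873)]
shift [0.0, -0.013, 0.524] tool-y ang 4.6
```

View pics/w10.png

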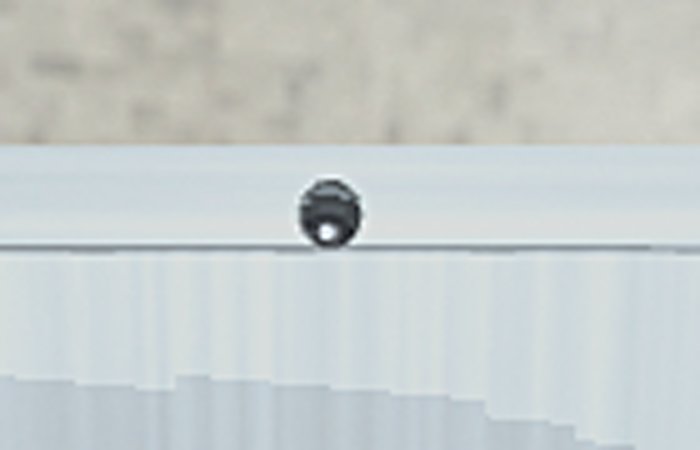

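The pin tip shows inside the hole at (327,230), so it lines up. I'll lower the cover onto the pins.

```bash
python3 -m creep '[[[0,-0.01,0.15],0,0],[[0,-0.01,0.28],0,0],[[0,-0.01,0.38],0,0],[[0,-0.01,0.45],0,0],[[0,-0.01,0.49],0,0],[[0,-0.01,0.51],0,0],[[0,-0.01,0.51],0,0]]'
python3 - <<'E'
from h import *
o=obs(); print(o['ee_pos'],o['grip_width'],o['force'],o['moment']); c=coverbox(o['ee_pos'][2]-.0925,(.61,.01))
E
```

```text
time_s: 45.35
ee_pos: [0.6102, 0.009, 0.1546]
eef_rot: [3.141, 0.0, 1.65]
force: [0.4, -0.1, -3.9]
grip_width: 0.0115
[0.61018005 0.00900992 0.15463824] 0.011534624668532185 [ 0.38180045 -0.14294481 -3.90036444] [-0.09905348  0.06450462  0.00898524]
hood 26950 0.1232 [array([0.6097, 0.0102]), array([0.1085, 0.1956]), np.float64(4.5886)]
bar 2714 0.1592 [array([0.6082, 0.02  ]), array([0.0336, 0.0662]), np.float64(24.3206)]
```

```bash
python3 -m creep '[[[0,0,0.015],0,0],[[0,0,0.03],0,0],[[0,0,0.03],0,0]]'; python3 -m creep '[[[0,0,0.0],0,0.05],[[0,0,0.0],0,0.15],[[0,0,0],0,0.3],[[0,0,0],0,0.5],[[0,0,0],0,0.5]]' ; python3 -m creep '[[[0,0,-0.4],0,0.5],[[0,0,-1.0],0,0.5],[[0,0,-1.8],0,0.6],[[0,0,-2.6],0,0.7],[[0,0,-3.0],0,0.7],[[0,0,-3.0],0,0.7]]'
python3 - <<'E'
from h import *
c=coverbox(.062,(.6095,.01),'w11'); P=pts(c).reshape(-1,3)
E=None
w=P[(P[:,2]>.055)&(P[:,2]<.075)&(abs(P[:,0]-.61)<.075)&(abs(P[:,1]-.01)<.14)]
print('flange',len(w),np.median(w[:,2]))
h=P[(P[:,2]>.115)&(P[:,2]<.13)&(abs(P[:,0]-.61)<.05)&(abs(P[:,1]-.01)<.09)]
A=np.c_[h[:,:2],np.ones(len(h))]; s=np.linalg.lstsq(A,h[:,2],rcond=None)[0]; print('hood tilt deg',np.degrees(s[:2]).round(2))
for n in('scene','top'):
    Q=pts(cam(n)).reshape(-1,3); w=Q[(Q[:,2]>.058)&(Q[:,2]<.072)&(abs(Q[:,0]-.61)<.08)&(abs(Q[:,1]-.01)<.14)]; print(n,len(w),np.median(w[:,2]))
    for s in(1,-1):
        e=w[(w[:,1]-.01)*s>.1]; print(s,len(e),np.median(e[:,2]) if len(e) else '')
c=cam('scene'); save(c,'s11',(120,60,350,230),3.2)
E
```

```text
time_s: 45.7
ee_pos: [0.6102, 0.009, 0.1546]
eef_rot: [3.14, 0.0, 1.651]
force: [-7.4, 1.0, 9.6]
grip_width: 0.0113
time_s: 46.2
ee_pos: [0.6101, 0.009, 0.1529]
eef_rot: [3.142, -0.0, 1.65]
force: [-0.0, -0.0, 0.8]
grip_width: 0.0344
time_s: 46.8
ee_pos: [0.6108, 0.009, 0.3061]
eef_rot: [3.136, 0.001, 1.65]
force: [-0.3, 0.2, -0.3]
grip_width: 0.0657
hood 13751 0.1232 [array([0.6096, 0.0099]), array([0.1083, 0.1954]), np.float64(4.5067)]
bar 882 0.1592 [array([0.6094, 0.0098]), array([0.0111, 0.0896]), np.float64(4.6336)]
flange 1476 0.06570351085532239
hood tilt deg [0.   0.01]
scene 430 0.06582780977319291
1 24 0.06468789052646506
-1 179 0.06540652448542861
top 266 0.06514063935465286
1 17 0.06506523179337331
-1 178 0.06544389934474126
```

View pics/s11.png

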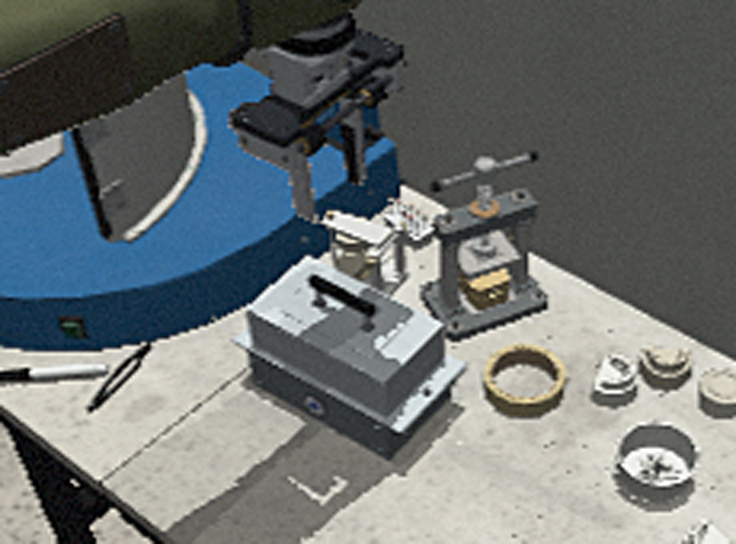

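View pics/w11.png

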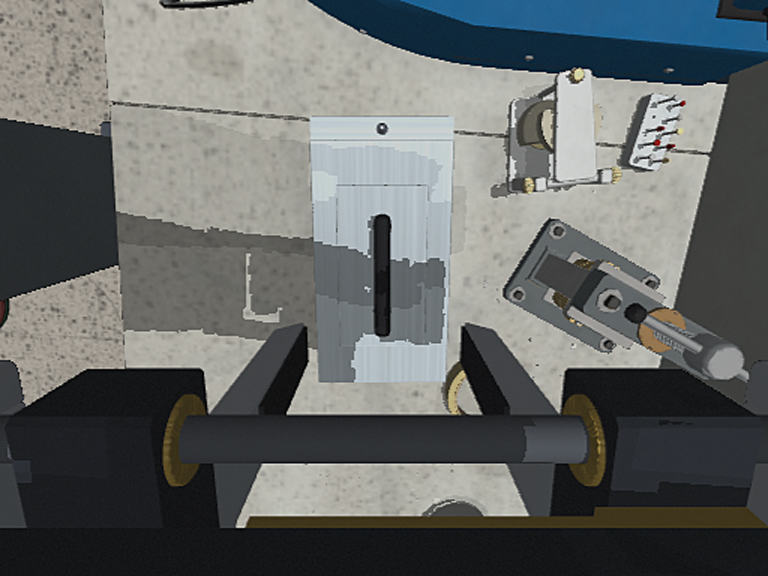

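The scene view shows the cover flat on the rim at (345,345). In the wrist view the near pin stands in its hole at (382,128). Hood height (0.1232) and tilt (0.0°) match the first seated reading, so I'm handing in.

Run:
```python
from h import *
print(ctrl.hand_in()); print(obs()['time_s'])
```

```text
the job is handed in; nothing more can be done
None
the job is handed in; nothing more can be done
```

The job is done and handed in, at about 47 s of the 210 s allowed. All five crucibles on the bench (three white, two clay) are nested in their own stacks, and the cover is back on its pins.

**Crucibles:** each one was pressed home at about 19–25 N. The white stack's rims measured 0.070, 0.090 and 0.110 m. The clay rims measured 0.069 and 0.088 m, about 1–2 mm under the nominal 20 mm steps; I took that as depth error.

**Cover:** the hood top is at 0.1232 m with 0.0° tilt, the same as its first seated reading. The flange is level at both ends, about 0.065 m, and its centre is within 0.3 mm of the box's. I saw the +y pin in its hole; the -y pin I judged only from the height and level of the cover.

**Disagreement:** the top camera read 4–5 mm high in x against the wrist and scene cameras, so I used those two.

**Not checked or not seen:**
- I never saw the cover knocked or the grip slip.
- I did not touch the pink look-alikes or the bystanders. I checked the bystanders only by eye in the last pictures, and not all of them were in view.

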